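Change over the samples on a laboratory rocking mixer

ROBOT

A 6-joint arm with a two-finger parallel gripper is mounted at the origin on the work surface. World frame = base frame: x ahead of the robot, y to its left, z up, the work surface at z = 0. Lengths are in m, angles in rad, forces in N, time in s.
With the tool pointing down it reaches from about 0.35 to 0.85 m from the base axis. Payload 8.1 kg.
Tool frame: the origin (TCP) lies midway between the tips of the shut fingers; the grasp point (between the pads) lies 19 mm behind it (r.pinch_z is the distance from the TCP to the grasp point, in m); z points along the fingers, y is the direction in which the jaws open and shut (so a half turn about z gives the same grasp; the last joint's range is limited). The gripper opens to 93 mm and grips with 3 to 60 N. Pads are 15 mm wide; open, the fingers measure 128 mm over their backs; the gripper's body (75 mm by 188 mm) begins 65 mm behind the grasp point.
Start: joints at [-1.186, 0.13, 1.488, -0, 1.523, -0.085], TCP at [0.272, -0.535, 0.219] pointing down, gripper open.
Joint ranges: [-2.96, 2.96], [-0.89, 2.26], [0.02, 2.5], [-1.34, 4.48], [0, 2.73], [-2.66, 2.66]. Speed limits (rad/s): [2.39, 2.39, 2.79, 3.14, 3.14, 3.14].

INTERFACE

Orientations are given as a 3x3 rotation matrix whose columns are the frame's x, y, z axes.
In Python, from cell import r, eyes gives the robot as it stands.
- The arm moves only by the shell command python3 -m creep 'ROWS' [FORCE]. ROWS is JSON, a list of rows, each a list of 5 numbers: the finger opening in mm, from 0 to 93, then the shift along the tool's x, y, z normalised to -1 to 1, where 1 is 30 mm, then the turn about the tool's z normalised to -1 to 1, where 1 is 6 degrees. A call has 1 to 12 rows; each row shifts and turns the commanded pose from where the row before left it, along the tool's axes as they then stand; what a row does not reach is not made up. A row lasts 1/12 s, in which the tool goes at most 41.7 mm and 7.16 degrees, less where a joint would pass 70% of its speed; a pose out of reach is approached as far as the arm can. A call with a number of a shift or a turn outside -1 to 1 is refused whole. A call with a gripper value outside its range is refused whole. The fingers move at their own pace and stop on an object; FORCE is the grip in N (left out, the last holds). Time passes only in rows, so rows that do not move let the fingers close. It gives the time, the measured TCP pose, the force and the opening at its end, in the units of the state.
- r.get_obs(): the state, without advancing time (a new reading comes with each control period).
- eyes.camera(name): name is "side" or "top" or "wrist"; returns a dict with "frame" (420x560x3 uint8, blue, green, red), "fx", "fy", "cx", "cy" (pixels), "R" (3x3) and "t" (3): a world point X has camera coordinates R X + t. Camera axes: x right, y down, z forward; pixel columns grow to the right and rows downward; lengths in m; the calibration is good to about 2 mm. The wrist camera is an equidistant fisheye: a pixel r from the principal point sees the ray r / f radians off the axis. A picture is of the moment at which its call begins. There is no depth.
- r.finish_job(): hands the job in, once; it reports no verdict.
Trained networks look in a picture, given as the dict that the camera call returned (one of the last four; its "shot" number tells which), for a name from the list of things; names that differ only in an ending like _2 or _b are one class to them, and where a whole thing is asked for, a point or a joint stands for the part that bears it (a point fixed in the world has none). Each returns a list of dicts, best first, with "p" (0 to 1); they miss things now and then, are a little off and sometimes report something else, mostly with a low value. They report only what shows in the picture. A call takes as long as a camera call. They do not tell look-alikes from the thing itself.
- eyes.look_for(picture, thing): "rect" ([left, top, right, bottom] in pixels, round what is visible of it).
- eyes.outline_of(picture, thing): "region" (420x560 bool, what is visible of it) and "rect" ([left, top, right, bottom] in pixels, round what is visible of it).
The state is a dict: "time_s": time; "joints": joint angles; "qd": joint speeds; "tau": joint torques, N m; "tool_pos": TCP position; "orientation": TCP orientation; "ft_force": force on the tool from outside, world axes, zero at the start; "ft_torque": the same for the moment, N m; "finger_gap": opening from 0.0 (shut) to 1.0 (fully open).
Only numpy, scipy, OpenCV 4.12 (cv2) and the standard library are available. Lean on these libraries where they do the work, as an engineer would, in place of code of your own. Each camera call takes 0.05 s, during which the arm holds its last target.

TASK

Make the rocking mixer safe by first turning its speed dial until the pointer reads zero and then sliding the orange transport lock to its locked end stop. With it locked, move every red-capped finished bottle from the platform into the yellow tray, lying flat, and pick every blue-capped bottle out of the cluttered tub and lay each flat in a platform lane of its own, leaving the other things in the tub. Finally slide the lock all the way back to released, with the dial still at zero, and do not disturb the things standing around the work.

Things in the scene. Friction and masses are not known exactly. Their poses are not given: they have to be found in the camera images.
- tub: white plastic tub, flat floor 250 mm (its x) by 246 mm (its y), walls leaning outwards at 45 degrees to 41 mm high, so it is 322 x 318 mm at the rim; origin under the centre, floor surface 5 mm above the origin; holds bottles and a jar
- mixer: white bench rocking mixer, 260 mm (its x) by 240 mm (its y); origin under its centre on the bench; controls are on its -x half (panel top 60 mm above the origin), the three-lane grey and blue platform on its +x half
- bed (a point): centre of the mixer platform, at the level of the lane floors, 66 mm above the bench; axes as the mixer's. Three lanes run along x side by side in y, each 125 mm long and 64 mm wide inside, between blue ribs 6 mm thick and 14 mm high; end walls alike
- tray_in (a point): centre of the inner floor of the yellow finished-sample tray (floor 4 mm above the bench, 330 mm along its x by 75 mm along its y inside, rim 16 mm above the bench); three bottles fit end to end along x
- dial (a joint): speed dial on the mixer, rad: 0 when the white pointer stands at the red zero mark (towards the mixer's -x), growing clockwise seen from above; it can be turned from -0.5 to 2.7 and stays where it is left
- dial_grip (a point): on the dial's axis, at the height to grip, 12 mm below the top of the black grip bar; the bar is 42 mm long, 14 mm thick, stands 28 mm clear of its round foot, and lies along this point's x axis with the pointer at its -x end; the point turns with the dial
- lock (a joint): transport lock slide of the mixer, m: 0 = released end stop, 0.05 = locked end stop (beside the green square); slides along the mixer's +y and stays where it is left
- lock_top (a point): top centre of the orange lock grip, 28 mm (mixer x) by 20 mm (mixer y), 40 mm tall above its 14 mm high track; moves with it
- lane1 (a point): centre of the floor of platform lane 1 (lane 1 at the mixer's -y side, 2 in the middle, 3 at +y); axes as the mixer's
- lane2 (a point): centre of the floor of platform lane 2 (lane 1 at the mixer's -y side, 2 in the middle, 3 at +y); axes as the mixer's
- lane3 (a point): centre of the floor of platform lane 3 (lane 1 at the mixer's -y side, 2 in the middle, 3 at +y); axes as the mixer's
- blue1: White blue-capped square sample bottle lying on its side, 95 long x 38 x 38 mm (70 mm square body, then a round 33 mm wide, 25 mm long screw cap); origin at the centre of the 95 mm length, on the long axis (19 mm above what it lies on); x axis along its length towards the cap. A new sample, to be loaded; may be absent.
- blue2: White blue-capped square sample bottle lying on its side, 95 long x 38 x 38 mm (70 mm square body, then a round 33 mm wide, 25 mm long screw cap); origin at the centre of the 95 mm length, on the long axis (19 mm above what it lies on); x axis along its length towards the cap. A new sample, to be loaded; may be absent.
- blue3: White blue-capped square sample bottle lying on its side, 95 long x 38 x 38 mm (70 mm square body, then a round 33 mm wide, 25 mm long screw cap); origin at the centre of the 95 mm length, on the long axis (19 mm above what it lies on); x axis along its length towards the cap. A new sample, to be loaded; may be absent.
- red1: Amber red-capped square sample bottle lying on its side, 95 long x 38 x 38 mm (70 mm square body, then a round 33 mm wide, 25 mm long screw cap); origin at the centre of the 95 mm length, on the long axis (19 mm above what it lies on); x axis along its length towards the cap. A finished sample, on the platform at the start; may be absent.
- red2: Amber red-capped square sample bottle lying on its side, 95 long x 38 x 38 mm (70 mm square body, then a round 33 mm wide, 25 mm long screw cap); origin at the centre of the 95 mm length, on the long axis (19 mm above what it lies on); x axis along its length towards the cap. A finished sample, on the platform at the start; may be absent.
- red3: Amber red-capped square sample bottle lying on its side, 95 long x 38 x 38 mm (70 mm square body, then a round 33 mm wide, 25 mm long screw cap); origin at the centre of the 95 mm length, on the long axis (19 mm above what it lies on); x axis along its length towards the cap. A finished sample, on the platform at the start; may be absent.
- grey1: White dark-grey-capped square sample bottle lying on its side, 95 long x 38 x 38 mm (70 mm square body, then a round 33 mm wide, 25 mm long screw cap); origin at the centre of the 95 mm length, on the long axis (19 mm above what it lies on); x axis along its length towards the cap. Not part of the job, stays in the tub.
- grey2: White dark-grey-capped square sample bottle lying on its side, 95 long x 38 x 38 mm (70 mm square body, then a round 33 mm wide, 25 mm long screw cap); origin at the centre of the 95 mm length, on the long axis (19 mm above what it lies on); x axis along its length towards the cap. Not part of the job, stays in the tub.
- jar: amber jar, 42 mm across, 62 mm tall, standing in the tub; origin under its centre. Not part of the job, stays in the tub
- reagent: white reagent bottle with orange cap, 70 mm across, 170 mm tall; origin under its centre. Bystander, not to be disturbed
- beaker: glass beaker, 76 mm across, 90 mm tall; origin under its centre. Bystander, not to be disturbed
- tuberack: blue test tube rack, 70 x 160 mm, 80 mm tall; origin under its centre. Bystander, not to be disturbed
Mind the look-alikes: they are no part of the job. What is shaped like the red3 but purple or turquoise is not meant.

How it is judged:
By the outcome, as a careful person would: the job done as asked, in the order asked, and still so for the second after the job is handed in, with the robot touching nothing.
Of blue1, blue2, blue3 only 2 to 3 are there at a start; the rules pass over those that are not, and their reading is None.
Of red1, red2, red3 only 2 to 3 are there at a start; the rules pass over those that are not, and their reading is None.
At some moment in a run one of blue1, blue2, blue3 may be knocked a few centimetres aside while the robot is not near it.
Once in a run the grip may slacken for a moment while it holds something.
It also fails if it takes over 210 s, if anything falls off the work surface, if the arm or the gripper's body presses on something with over 40 N, if the wrist force passes 120 N, or if a joint passes its speed limit or range.

## Working session

There is one attempt and no reset: what is moved stays moved. The work goes in short steps, Python scripts to look and compute and a shell command to move; the robot and the scene stay as the last step left them, time stands still between calls to the robot, and variables do not carry over. Pictures are saved under pics/ and viewed, and the job is handed in when it is done.

```bash
ls; mkdir -p pics
python3 - <<'E'
from cell import r,eyes
import cv2
for n in("top","side","wrist"):
    c=eyes.camera(n); cv2.imwrite(f"pics/{n}0.png",c["frame"]); print(n,c["fx"],c["cx"],c["cy"],c["R"],c["t"])
o=r.get_obs();print(o)
E
```

```text
pics
top 391.42251827018913 269.71241152823575 208.8022505099557 [[ 0.00569527 -0.99938982  0.03446101]
 [-0.99043093 -0.01038955 -0.1376177 ]
 [ 0.13789176 -0.03334748 -0.98988576]] [-0.10958079  0.6297615   1.00134556]
side 534.3217315222219 276.6851008314406 214.2874240903642 [[-0.9156912  -0.4018316  -0.00640205]
 [-0.30844817  0.71292312 -0.62976214]
 [ 0.2576225  -0.57469295 -0.77676165]] [0.49789498 0.32259683 1.20581998]
wrist 325.19226210127806 280.88323294222766 211.68688607817515 [[ 0.45281854 -0.89160187 -0.00121491]
 [-0.85578447 -0.43500946  0.27999947]
 [-0.25017655 -0.12574925 -0.95999938]] [-0.60025453 -0.03216709  0.39085852]
{'time_s': 0.15, 'joints': array([-1.18640962e+00,  1.31007542e-01,  1.48900172e+00,  3.35124703e-05,
        1.52297097e+00, -8.54096847e-02]), 'qd': array([ 0.00058735, -0.0030178 , -0.00340661, -0.00088086,  0.00011497,
       -0.00076906]), 'tau': array([-1.44219059e-03, -5.60477757e+01, -4.92334878e+01,  7.65682315e-02,
        3.06064391e-02, -1.21729954e-04]), 'tool_pos': array([ 0.27149224, -0.53459579,  0.2178316 ]), 'orientation': array([[ 8.91661253e-01,  4.52702960e-01, -4.89295918e-04],
       [ 4.52703199e-01, -8.91660320e-01,  1.29887353e-03],
       [ 1.51718138e-04, -1.37966103e-03, -9.99999037e-01]]), 'ft_force': array([0.04185996, 0.81697974, 0.20270944]), 'ft_torque': array([ 0.04702738, -0.01345097,  0.0465446 ]), 'finger_gap': 0.9989516258449677}
```

View pics/top0.png

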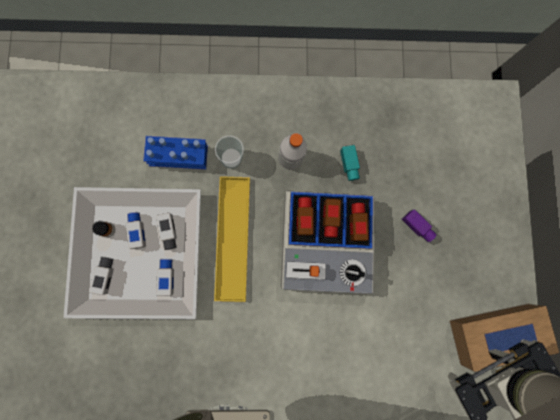

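View pics/side0.png

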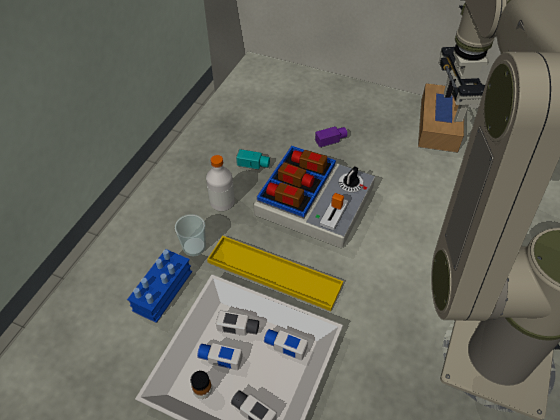

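View pics/wrist0.png

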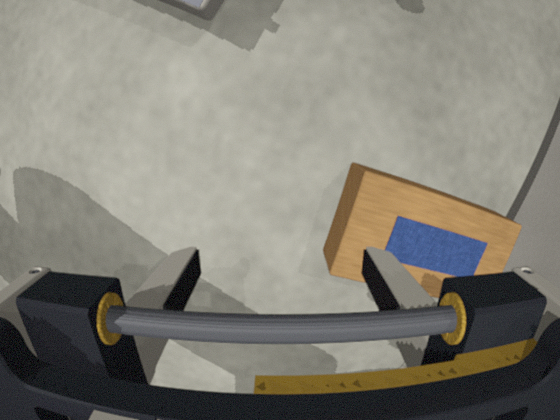

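```bash
cat > h.py <<'E'
from cell import r,eyes
import cv2, numpy as np
def w(c,u,v,z):
    "pixel -> world at height z (pinhole)"
    R,t=np.array(c["R"]),np.array(c["t"])
    if c.get("fish"):
        pass
    d=R.T@np.array([(u-c["cx"])/c["fx"],(v-c["cy"])/c["fy"],1.0]); o=-R.T@t
    return o+d*(z-o[2])/d[2]
def wf(c,u,v,z):
    R,t=np.array(c["R"]),np.array(c["t"]); du,dv=u-c["cx"],v-c["cy"]; rr=np.hypot(du,dv); th=rr/c["fx"]
    d=R.T@np.array([du/rr*np.sin(th),dv/rr*np.sin(th),np.cos(th)]); o=-R.T@t
    return o+d*(z-o[2])/d[2]
def pr(c,X):
    p=np.array(c["R"])@np.asarray(X)+np.array(c["t"]); return c["fx"]*p[0]/p[2]+c["cx"],c["fy"]*p[1]/p[2]+c["cy"]
def prf(c,X):
    p=np.array(c["R"])@np.asarray(X)+np.array(c["t"]); n=np.hypot(p[0],p[1]); th=np.arctan2(n,p[2])
    return c["fx"]*th*p[0]/n+c["cx"],c["fy"]*th*p[1]/n+c["cy"]
E
python3 - <<'E'
import cv2
f=cv2.imread("pics/top0.png")
cv2.imwrite("pics/c1.png",cv2.resize(f[180:305,275:385],None,fx=6,fy=6,interpolation=2)[:600*2,:800][:750])
a=cv2.resize(f[185:300,280:385],None,fx=5,fy=5,interpolation=2);cv2.imwrite("pics/c1.png",a)
a=cv2.resize(f[180:325,60:255],None,fx=4,fy=4,interpolation=2);cv2.imwrite("pics/c2.png",a)
E
```

```text
(no output)
```

View pics/c1.png

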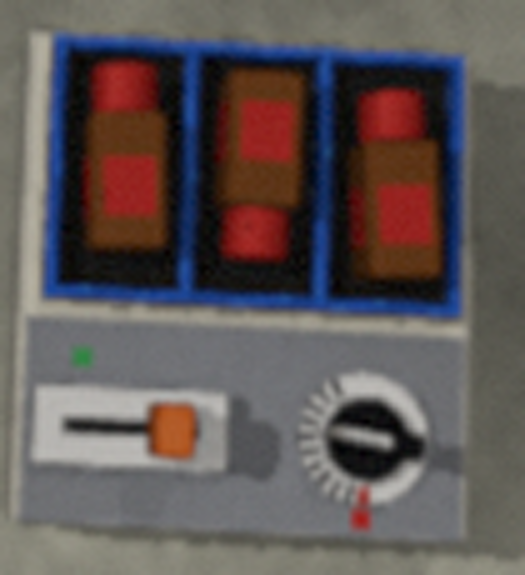

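View pics/c2.png

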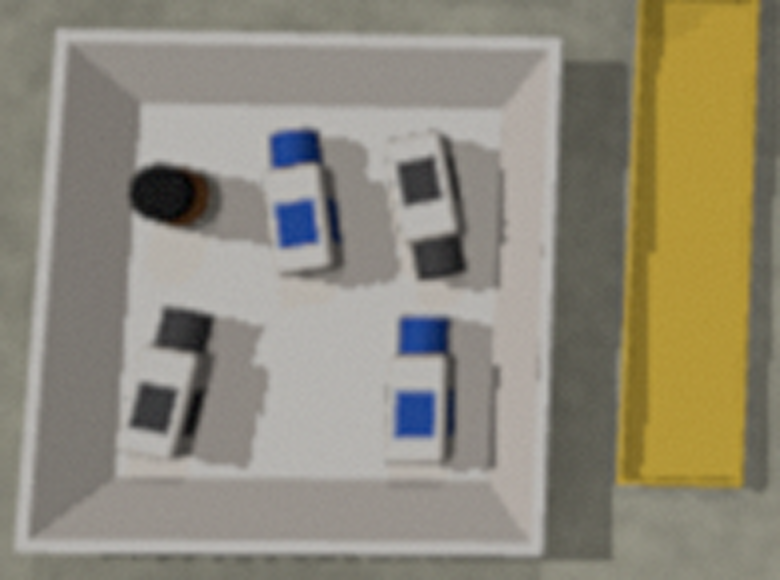

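Run:
```python
from h import *
c=eyes.camera("top"); f=c["frame"]
P=lambda u,v:(u/5+280-.4,v/5+185-.4)
Z=.080
q=[w(c,*P(*p),Z)[:2] for p in [(55,38),(466,57),(460,315),(43,298)]]
q=np.array(q);print(q.round(4)); m=q.mean(0);print("bed",m)
d=(q[0]+q[3]-q[1]-q[2])/2;print("y axis",d,np.hypot(*d),np.degrees(np.arctan2(-d[0],d[1])))
d=(q[0]+q[1]-q[2]-q[3])/2;print("x axis",d,np.hypot(*d),np.degrees(np.arctan2(d[1],d[0])))
print("dial tip mark",w(c,*P(361,518),.06),"foot centre", w(c,*P(368,440),.062), "green",w(c,*P(82,356),.06))
print("bar ends",w(c,*P(330,432),.1),w(c,*P(395,445),.1))
print("lock top",w(c,*P(173,430),.114), )
# panel/mixer corners z=.06
print([w(c,*P(*p),.06)[:2].round(4) for p in [(15,522),(466,540),(466,325),(28,318)]])
Q=lambda u,v:(u/4+60-.4,v/4+180-.4)
for n,p in dict(TL=(60,32),TR=(560,40),BR=(543,553),BL=(18,550)).items(): print("tubrim",n,w(c,*Q(*p),.041))
for n,p in dict(T=(640,0),B=(618,485),BR=(744,487)).items(): print("tray",n,w(c,*Q(*p),.016))
for n in("blue1","red1","grey1","jar","lock","dial","mixer","tray_in","reagent","beaker","tuberack"):
    try: print(n,[(round(x["p"],2),x["rect"]) for x in eyes.look_for(c,n)])
    except Exception as e: print(n,e)
```

```text
[[ 0.6701 -0.1575]
 [ 0.6625 -0.3735]
 [ 0.5278 -0.3662]
 [ 0.5349 -0.1511]]
bed [ 0.59882109 -0.26208898]
y axis [0.00733447 0.21550747] 0.215632245763889 -1.9492235732300087
x axis [ 0.1349419  -0.00682975] 0.13511462695250664 -2.8974106489421
dial tip mark [ 0.42378696 -0.31730994  0.06      ] foot centre [ 0.46363235 -0.32141134  0.062     ] green [ 0.50597473 -0.17307104  0.06      ]
bar ends [ 0.46832499 -0.29300651  0.1       ] [ 0.46207855 -0.32555136  0.1       ]
lock top [ 0.46916037 -0.21225036  0.114     ]
[array([ 0.4211, -0.1383]), array([ 0.4128, -0.3717]), array([ 0.5234, -0.3751]), array([ 0.5254, -0.1449])]
tubrim TL [0.68273318 0.41491447 0.041     ]
tubrim TR [0.68136869 0.08418401 0.041     ]
tubrim BR [0.34637263 0.08491758 0.041     ]
tubrim BL [0.34787097 0.4166495  0.041     ]
tray T [0.71484408 0.03370912 0.016     ]
tray B [0.3868594  0.04060397 0.016     ]
tray BR [ 0.38576812 -0.04278447  0.016     ]
blue1 [(0.91, [125.4, 209.1, 147.8, 247.3]), (0.87, [155.3, 258.5, 177.9, 296.4])]
red1 [(0.95, [297.9, 196.6, 308.5, 232.3]), (0.76, [322.4, 197.5, 342.0, 236.5]), (0.69, [352.6, 203.2, 367.6, 239.0]), (0.59, [403.3, 208.7, 432.7, 242.4]), (0.57, [156.2, 212.7, 176.1, 248.5])]
grey1 [(0.94, [156.7, 215.8, 178.2, 248.6]), (0.61, [89.7, 258.0, 113.2, 295.7])]
jar [(0.8, [92.4, 222.5, 114.1, 234.1])]
lock [(0.69, [310.8, 266.9, 317.9, 276.1]), (0.51, [278.8, 191.9, 372.5, 293.7])]
dial [(0.64, [342.7, 262.6, 365.1, 283.7])]
mixer [(0.92, [281.3, 192.3, 374.7, 293.4])]
tray_in [(0.84, [214.0, 173.8, 249.3, 304.8]), (0.41, [344.9, 265.0, 364.4, 283.4])]
reagent [(0.76, [276.3, 133.3, 308.9, 168.7]), (0.39, [91.2, 257.6, 113.6, 294.1])]
beaker [(0.78, [216.1, 134.0, 244.9, 169.9])]
tuberack [(0.77, [143.6, 136.3, 208.0, 167.8])]
```

```bash
cat >> h.py <<'E'
def plan(x=None,y=None,z=None,yaw=None):
    "shift in units (1=30mm) in current tool axes, and turn units (1=6deg) to have tool-x yaw (deg)"
    o=r.get_obs(); R=np.array(o["orientation"]); p=np.array(o["tool_pos"])
    T=p.copy()
    for i,v in enumerate((x,y,z)):
        if v is not None:T[i]=v
    cy=np.degrees(np.arctan2(R[1,0],R[0,0]))
    print("t",round(o["time_s"],2),"pos",p.round(4),"yaw",round(cy,2),"gap mm",round(o["finger_gap"]*93,1),"F",np.array(o["ft_force"]).round(1),"j",np.array(o["joints"]).round(2))
    print("shift units",(R.T@(T-p)/.03).round(3),"n>=",np.ceil(np.abs(R.T@(T-p)/.03).max()))
    if yaw is not None:
        d=(cy-yaw+180)%360-180; print("turn units",round(d/6,3))
        a=np.radians(yaw);ca,sa=np.cos(a),np.sin(a);Rn=np.array([[ca,sa,0],[sa,-ca,0],[0,0,-1]])
        print("shift if turned first",(Rn.T@(T-p)/.03).round(3))
E
python3 -m creep '[[93,1,-0.39,0,0],[93,1,-0.39,0,0],[93,1,-0.39,0,0],[93,1,-0.39,0,0],[93,1,-0.39,0,0],[93,1,-0.39,0,0],[93,1,-0.39,0,0],[93,1,-0.39,0,0],[93,1,-0.39,0,0],[93,0,0,0,-1],[93,0,0,0,-1],[93,0,0,0,-1]]' 20
python3 -m creep '[[93,0,0,0,-1],[93,0,0,0,-1],[93,0,0,0,-1],[93,0,0,0,-1],[93,0,0,0,-1],[93,0,0,0,-0.7],[93,0,0,0,0],[93,0,0,0,0]]'
python3 - <<'E'
from h import *
plan(.464,-.32,.22,79)
c=eyes.camera("wrist");cv2.imwrite("pics/w1.png",c["frame"])
c=eyes.camera("top");cv2.imwrite("pics/t1.png",c["frame"])
E
```

```text
time_s: 1.75
tool_pos: [0.4653, -0.3181, 0.2187]
orientation: [[0.703, 0.711, 0.0], [0.711, -0.703, -0.0], [-0.0, 0.0, -1.0]]
ft_force: [-0.1, 0.6, 0.2]
finger_gap: 1.002
time_s: 2.42
tool_pos: [0.4647, -0.3189, 0.2187]
orientation: [[0.191, 0.982, 0.0], [0.982, -0.191, -0.0], [-0.0, 0.0, -1.0]]
ft_force: [0.0, 0.1, -0.2]
finger_gap: 0.998
t 2.42 pos [ 0.4647 -0.3189  0.2187] yaw 78.97 gap mm 92.8 F [ 0.   0.1 -0.2] j [-0.69  0.03  1.59  0.    1.52 -0.5 ]
shift units [-0.042 -0.017 -0.044] n>= 1.0
turn units -0.004
shift if turned first [-0.042 -0.017 -0.044]
```

View pics/w1.png

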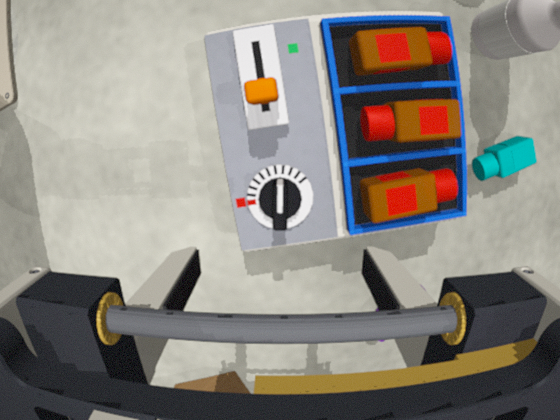

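Run:
```python
from h import *
c=eyes.camera("wrist"); f=c["frame"]
cv2.imwrite("pics/w1c.png",cv2.resize(f[150:250,220:340],None,fx=6,fy=6,interpolation=2))
q=np.array([wf(c,*p,.080)[:2] for p in [(321,18),(449,15),(467,215),(349,234)]]);print(q.round(4),"bed",q.mean(0))
d=(q[0]+q[1]-q[2]-q[3])/2;print("y axis",d,np.hypot(*d),np.degrees(np.arctan2(-d[0],d[1])))
d=(q[1]+q[2]-q[0]-q[3])/2;print("x axis",d,np.hypot(*d),np.degrees(np.arctan2(d[1],d[0])))
print([wf(c,*p,.060)[:2].round(4) for p in [(206,35),(308,19),(339,234),(245,250)]])
print("cam",-np.array(c["R"]).T@np.array(c["t"]))
print("mark",wf(c,241,202,.06),"lock",wf(c,261,91,.114))
print("foot",wf(c,280,196,.064))
```

```text
[[ 0.5363 -0.153 ]
 [ 0.672  -0.1578]
 [ 0.6643 -0.3732]
 [ 0.5269 -0.3665]] bed [ 0.59987821 -0.2626334 ]
y axis [0.00855524 0.21448246] 0.21465301580277857 -2.284193531134131
x axis [ 0.13659094 -0.00578038] 0.13671319857817196 -2.423249936242771
[array([ 0.4243, -0.1411]), array([ 0.5269, -0.1462]), array([ 0.5191, -0.3724]), array([ 0.416 , -0.3711])]
cam [ 0.48054976 -0.24284726  0.38445887]
mark [ 0.42404028 -0.31781615  0.06      ] lock [ 0.46927316 -0.21657271  0.114     ]
foot [ 0.46510271 -0.31840901  0.064     ]
```

View pics/w1c.png

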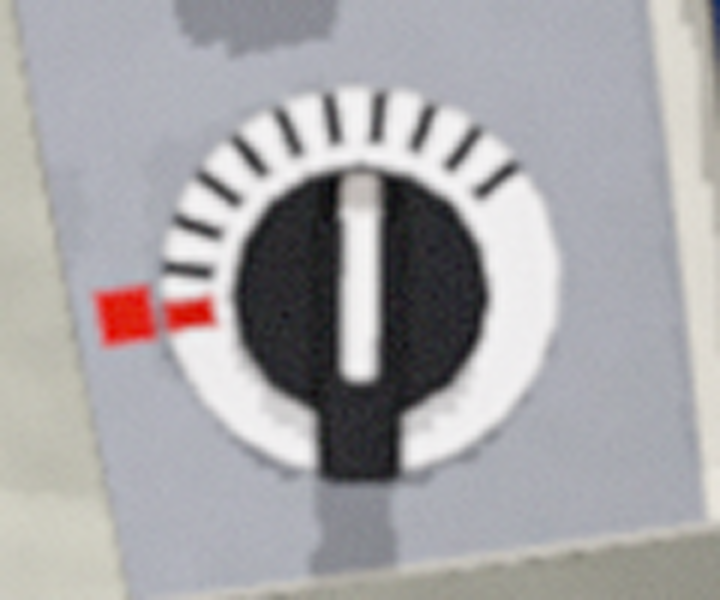

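Run:
```python
from h import *
c=eyes.camera("wrist")
for z in(.08,.09,.095,.1,.105,.11,.115):
    a,b=wf(c,280,185,z),wf(c,280,230,z); print(z,a[:2],b[:2],np.hypot(*(a-b)[:2]),np.degrees(np.arctan2(a[1]-b[1],a[0]-b[0])),((a+b)/2)[:2])
plan(.465,-.3188,.095)
```

```text
0.08 [ 0.46793583 -0.30402111] [ 0.45922977 -0.34866501] 0.04548486868018524 78.9651730996823 [ 0.4635828  -0.32634306]
0.09 [ 0.46834892 -0.30201158] [ 0.45992882 -0.34518911] 0.04399087560599038 78.96517309968229 [ 0.46413887 -0.32360034]
0.095 [ 0.46855547 -0.30100681] [ 0.46027835 -0.34345116] 0.04324387906889295 78.96517309968233 [ 0.46441691 -0.32222899]
0.1 [ 0.46876202 -0.30000205] [ 0.46062788 -0.34171321] 0.042496882531795475 78.96517309968227 [ 0.46469495 -0.32085763]
0.105 [ 0.46896857 -0.29899729] [ 0.4609774  -0.33997526] 0.041749885994698095 78.96517309968232 [ 0.46497298 -0.31948627]
0.11 [ 0.46917511 -0.29799252] [ 0.46132693 -0.33823731] 0.041002889457600625 78.96517309968226 [ 0.46525102 -0.31811492]
0.115 [ 0.46938166 -0.29698776] [ 0.46167646 -0.33649936] 0.04025589292050319 78.96517309968229 [ 0.46552906 -0.31674356]
t 2.62 pos [ 0.4647 -0.3189  0.2186] yaw 79.03 gap mm 93.3 F [ 0.3  1.5 -0.9] j [-0.69  0.03  1.59  0.    1.52 -0.5 ]
shift units [4.000e-03 8.000e-03 4.122e+00] n>= 5.0
```

```bash
python3 -m creep '[[50,0,0,1,0],[50,0,0,1,0],[50,0,0,0.8,0],[50,0,0,0.6,0],[50,0,0,0.5,0],[50,0,0,0.5,0],[50,0,0,0,0],[10,0,0,0,0],[10,0,0,0,0],[10,0,0,0,0],[10,0,0,0,0],[10,0,0,0,0]]' 20
python3 - <<'E'
from h import *
plan(yaw=177.6)
c=eyes.camera("wrist");cv2.imwrite("pics/w2.png",c["frame"][100:])
E
```

```text
time_s: 3.62
tool_pos: [0.4653, -0.3193, 0.0877]
orientation: [[0.189, 0.982, 0.001], [0.982, -0.189, -0.001], [-0.001, 0.002, -1.0]]
ft_force: [-0.6, -0.1, -0.1]
finger_gap: 0.227
t 3.62 pos [ 0.4653 -0.3193  0.0877] yaw 79.11 gap mm 21.2 F [-0.6 -0.1 -0.1] j [-0.69  0.13  1.73 -0.    1.28 -0.5 ]
shift units [0. 0. 0.] n>= 0.0
turn units -16.415
shift if turned first [0. 0. 0.]
```

View pics/w2.png

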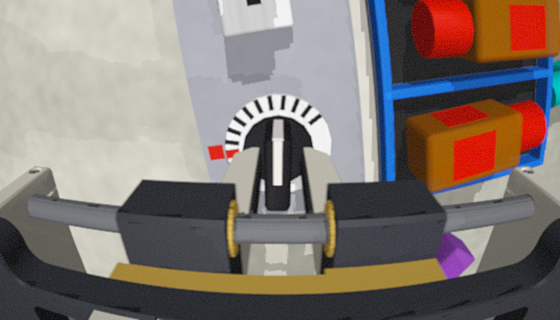

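```bash
python3 -m creep '[[5,0,0,0,0],[5,0,0,0,0],[5,0,0,0,0],[5,0,0,0,-0.8],[5,0,0,0,-0.8],[5,0,0,0,-0.8],[5,0,0,0,-0.8],[5,0,0,0,-0.8],[5,0,0,0,-0.8],[5,0,0,0,-0.8],[5,0,0,0,-0.8],[5,0,0,0,-0.8]]' 20
python3 -m creep '[[5,0,0,0,-0.9],[5,0,0,0,-0.9],[5,0,0,0,-0.9],[5,0,0,0,-0.9],[5,0,0,0,-0.9],[5,0,0,0,-0.9],[5,0,0,0,-0.9],[5,0,0,0,-0.9],[5,0,0,0,-0.9],[5,0,0,0,-0.9],[5,0,0,0,-0.3],[5,0,0,0,0]]' 20
python3 - <<'E'
from h import *
plan(yaw=177.6)
c=eyes.camera("wrist");cv2.imwrite("pics/w3.png",c["frame"][100:])
E
```

```text
time_s: 4.67
tool_pos: [0.4638, -0.319, 0.0875]
orientation: [[-0.538, 0.843, -0.002], [0.843, 0.538, 0.0], [0.001, -0.002, -1.0]]
ft_force: [-7.3, 3.3, 8.3]
finger_gap: 0.151
time_s: 5.67
tool_pos: [0.4638, -0.3188, 0.0874]
orientation: [[-1.0, 0.031, -0.002], [0.031, 1.0, 0.0], [0.002, 0.0, -1.0]]
ft_force: [-7.5, 3.3, 7.9]
finger_gap: 0.148
t 5.67 pos [ 0.4638 -0.3188  0.0874] yaw 178.25 gap mm 13.7 F [-7.5  3.3  7.9] j [-0.69  0.13  1.73 -0.    1.28 -2.23]
shift units [0. 0. 0.] n>= 0.0
turn units 0.108
shift if turned first [0. 0. 0.]
```

View pics/w3.png

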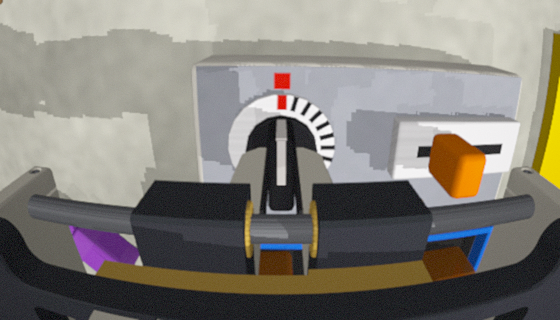

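```bash
python3 -m creep '[[5,0,0,0,0.1],[5,0,0,0,0],[45,0,0,0,0],[45,0,0,0,0],[45,0,0,0,0],[45,0,0,0,0],[45,0,0,-0.7,0],[45,0,0,-1,0],[45,0,0,-1,0],[45,0,0,-1,0],[45,0,0,0,0],[45,0,0,0,0]]' 20
python3 - <<'E'
from h import *
plan(.469,-.2145,.197,177.6)
c=eyes.camera("wrist");cv2.imwrite("pics/w4.png",c["frame"])
t=eyes.camera("top");cv2.imwrite("pics/t4.png",cv2.resize(t["frame"][185:300,280:385],None,fx=5,fy=5,interpolation=2))
E
```

```text
time_s: 6.72
tool_pos: [0.4661, -0.3199, 0.2004]
orientation: [[-0.999, 0.043, 0.004], [0.043, 0.999, -0.003], [-0.004, -0.003, -1.0]]
ft_force: [-0.1, -0.1, -1.3]
finger_gap: 0.482
t 6.72 pos [ 0.4661 -0.3199  0.2004] yaw 177.52 gap mm 44.8 F [-0.1 -0.1 -1.3] j [-0.69  0.04  1.62  0.    1.48 -2.22]
shift units [0.056 3.515 0.102] n>= 4.0
turn units -0.013
shift if turned first [0.051 3.515 0.113]
```

View pics/w4.png

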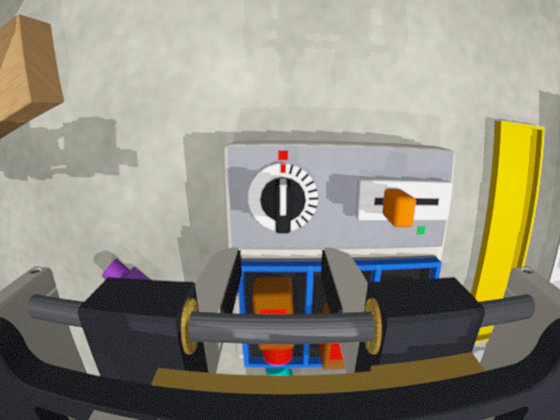

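Run:
```python
from h import *
c=eyes.camera("wrist")
cv2.imwrite("pics/w5.png",cv2.resize(c["frame"][165:245,340:460],None,fx=6,fy=6,interpolation=2))
for p in [(389,190),(411,190),(416,222),(391,224),(398,207)]: print(p, wf(c,*p,.114)[:2],pr)
```

```text
(389, 190) [ 0.44545522 -0.23046395] <function pr at 0x7f0d37781da0>
(411, 190) [ 0.44598705 -0.21075245] <function pr at 0x7f0d37781da0>
(416, 222) [ 0.47415532 -0.20401601] <function pr at 0x7f0d37781da0>
(391, 224) [ 0.47472906 -0.22719013] <function pr at 0x7f0d37781da0>
(398, 207) [ 0.46014408 -0.22176666] <function pr at 0x7f0d37781da0>
```

View pics/w5.png

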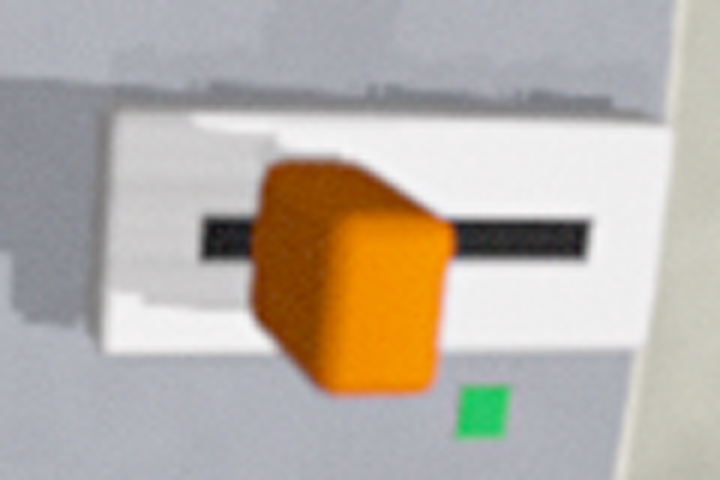

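Run:
```python
from h import *
c=eyes.camera("wrist")
for p in [(394.7,200),(415.3,200),(394.7,230),(413,230),(404.8,215)]: print(p, wf(c,*p,.114)[:2])
X=wf(c,404.8,215,.114); plan(X[0],X[1],.13,177.6)
```

```text
(394.7, 200) [ 0.45340486 -0.2249323 ]
(415.3, 200) [ 0.45404988 -0.20613621]
(394.7, 230) [ 0.47957497 -0.22333721]
(413, 230) [ 0.48057535 -0.20616953]
(404.8, 215) [ 0.46672176 -0.21499019]
t 6.92 pos [ 0.4639 -0.3182  0.1957] yaw 177.52 gap mm 45.3 F [-0.4  0.2  0.5] j [-0.69  0.04  1.62  0.    1.48 -2.22]
shift units [0.051 3.436 2.197] n>= 4.0
turn units -0.014
shift if turned first [0.051 3.44  2.191]
```

```bash
python3 -m creep '[[50,0.02,0.86,0,0],[50,0.02,0.86,0,0],[50,0.01,0.86,0,0],[50,0,0.86,0,0],[50,0,0,1,0],[50,0,0,1,0],[50,0,0,0.9,0],[50,0,0,0.85,0],[50,0,0,0,0],[10,0,0,0,0],[10,0,0,0,0],[10,0,0,0,0]]' 25
python3 -m creep '[[10,0,0,0,0],[10,0,0,0,0],[10,0,0,0,0],[10,0,0,0,0]]'
python3 - <<'E'
from h import *
plan(None,None,None,177.6)
c=eyes.camera("wrist");cv2.imwrite("pics/w6.png",c["frame"][100:])
E
```

```text
time_s: 7.92
tool_pos: [0.4689, -0.2164, 0.0871]
orientation: [[-0.999, 0.043, 0.002], [0.043, 0.999, -0.001], [-0.002, -0.001, -1.0]]
ft_force: [-0.0, 0.3, 0.2]
finger_gap: 0.371
time_s: 8.25
tool_pos: [0.4687, -0.2161, 0.0867]
orientation: [[-0.999, 0.043, 0.002], [0.043, 0.999, -0.001], [-0.002, -0.001, -1.0]]
ft_force: [-0.8, 1.5, 6.7]
finger_gap: 0.212
t 8.25 pos [ 0.4687 -0.2161  0.0867] yaw 177.52 gap mm 19.7 F [-0.8  1.5  6.7] j [-0.53  0.01  1.87  0.    1.27 -2.06]
shift units [0. 0. 0.] n>= 0.0
turn units -0.013
shift if turned first [0. 0. 0.]
```

View pics/w6.png

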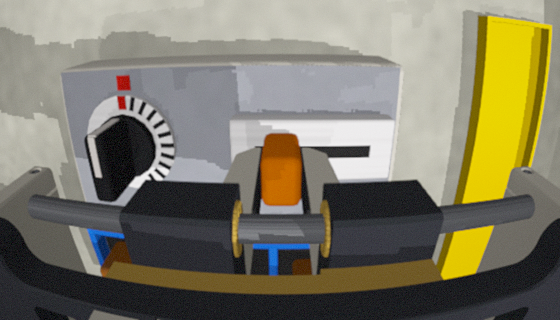

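```bash
python3 -m creep '[[10,0,0.25,0,0],[10,0,0.3,0,0],[10,0,0.3,0,0],[10,0,0.3,0,0],[10,0,0.3,0,0],[10,0,0.15,0,0],[10,0,0,0,0]]' 35
python3 -c "
from h import *
plan()"
python3 -m creep '[[10,0,0.1,0,0],[10,0,0,0,0]]' 35
python3 -c "
from h import *
plan()
c=eyes.camera('wrist');cv2.imwrite('pics/w7.png',c['frame'][100:])
"
```

```text
time_s: 8.88
tool_pos: [0.4707, -0.1716, 0.0867]
orientation: [[-0.999, 0.043, 0.003], [0.043, 0.999, -0.009], [-0.003, -0.009, -1.0]]
ft_force: [0.4, -19.6, 0.1]
finger_gap: 0.212
t 8.88 pos [ 0.4707 -0.1716  0.0867] yaw 177.53 gap mm 19.7 F [  0.4 -19.6   0.1] j [-0.45 -0.04  1.91 -0.01  1.26 -1.97]
shift units [0. 0. 0.] n>= 0.0
time_s: 9.05
tool_pos: [0.4707, -0.1713, 0.0868]
orientation: [[-0.999, 0.044, 0.003], [0.044, 0.999, -0.013], [-0.003, -0.013, -1.0]]
ft_force: [-0.6, -30.5, -3.9]
finger_gap: 0.21
t 9.05 pos [ 0.4707 -0.1713  0.0868] yaw 177.46 gap mm 19.5 F [ -0.6 -30.5  -3.9] j [-0.44 -0.04  1.91 -0.01  1.26 -1.97]
shift units [0. 0. 0.] n>= 0.0
```

View pics/w7.png

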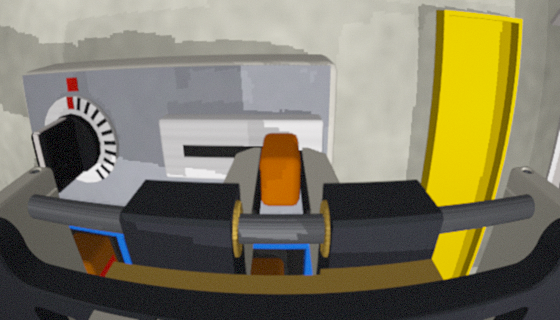

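```bash
python3 -m creep '[[50,0,0,0,0],[50,0,0,0,0],[50,0,0,0,0],[50,0,0,0,0],[50,0,0,-0.6,0],[50,0,0,-1,0],[50,0,0,-1,0],[50,0,0,-1,0],[50,0,0,-1,0],[50,-0.5,0,0,0],[50,-0.5,0,0,0]]' 25
python3 - <<'E'
from h import *
plan()
c=eyes.camera("wrist");cv2.imwrite("pics/w8.png",c["frame"])
t=eyes.camera("top");cv2.imwrite("pics/t8.png",t["frame"]);s=eyes.camera("side");cv2.imwrite("pics/s8.png",s["frame"])
print("reagent cap top",w(t,297,141,.17),"beaker base",w(t,232,160,0),"beaker top",w(t,229,147,.09), "rack",w(t,176,152,.08))
E
```

```text
time_s: 10.02
tool_pos: [0.5014, -0.1661, 0.2262]
orientation: [[-0.999, 0.043, 0.005], [0.043, 0.999, -0.002], [-0.005, -0.001, -1.0]]
ft_force: [-0.0, -0.3, 0.5]
finger_gap: 0.538
t 10.02 pos [ 0.5014 -0.1661  0.2262] yaw 177.53 gap mm 50.0 F [-0.  -0.3  0.5] j [-0.42 -0.07  1.68  0.    1.53 -1.94]
shift units [0. 0. 0.] n>= 0.0
reagent cap top [ 0.77941814 -0.16533741  0.17      ] beaker base [0.77533403 0.00160814 0.        ] beaker top [0.78598185 0.00414306 0.09      ] rack [0.77327069 0.14283277 0.08      ]
```

View pics/w8.png

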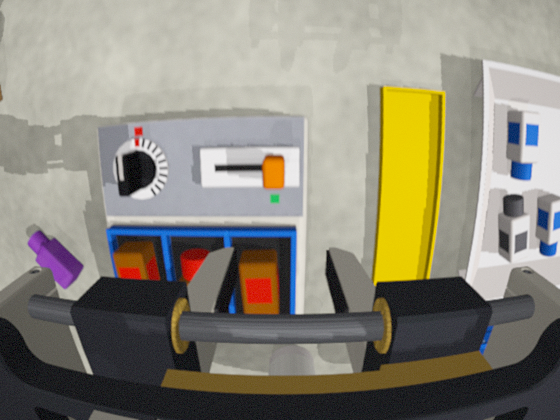

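View pics/t8.png

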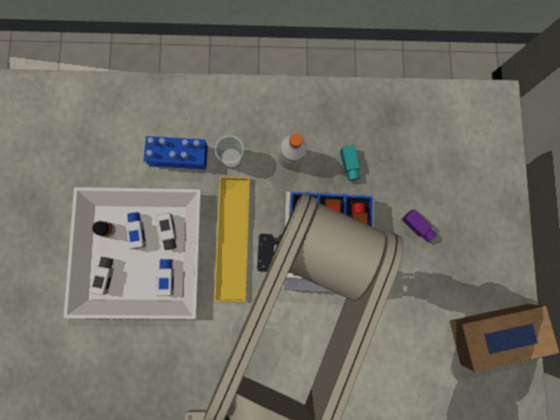

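View pics/s8.png

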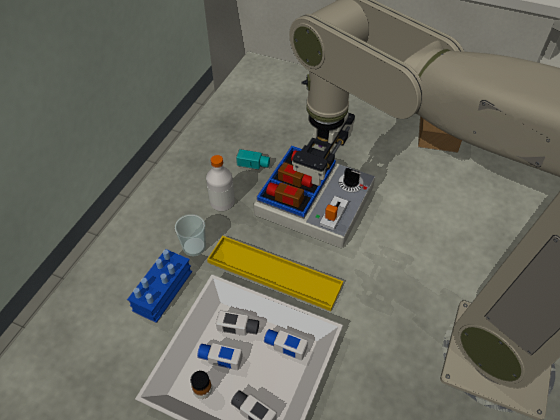

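Run:
```python
from h import *
c=eyes.camera("top")
P=lambda u,v:(u/5+280-.4,v/5+185-.4)
for n,b,k in (("L3",(127,180),(124,85)),("M2",(265,137),(253,235)),("R1",(401,208),(391,113))):
    B=w(c,*P(*b),.104);K=w(c,*P(*k),.1015);d=K-B;print(n,B.round(4),"cap dist",np.hypot(*d[:2]).round(4),"yaw",np.degrees(np.arctan2(d[1],d[0])).round(1))
a=np.radians(-2.4)
for i,o in((1,-.07),(2,0),(3,.07)): print("lane",i,.5995-np.sin(a)*o,-.2625+np.cos(a)*o)
```

```text
L3 [ 0.5934 -0.1917  0.104 ] cap dist 0.0489 yaw 1.0
M2 [ 0.616 -0.262  0.104] cap dist 0.05 yaw 172.6
R1 [ 0.5805 -0.3306  0.104 ] cap dist 0.0489 yaw 3.7
lane 1 0.596568704238956 -0.3324385981069201
lane 2 0.5995 -0.2625
lane 3 0.602431295761044 -0.1925614018930799
```

```bash
python3 -c "
from h import *
plan(.5934,-.1917,.083,179.5)"
```

```text
t 10.22 pos [ 0.4992 -0.1654  0.2223] yaw 177.57 gap mm 50.2 F [0.2 0.1 0. ] j [-0.42 -0.07  1.69  0.    1.53 -1.95]
shift units [-3.183 -0.747  4.635] n>= 5.0
turn units -0.322
shift if turned first [-3.147 -0.85   4.642]
```

```bash
python3 -m creep '[[55,0,0,0,-0.32],[55,-0.8,-0.21,0,0],[55,-0.8,-0.21,0,0],[55,-0.8,-0.21,0,0],[55,-0.75,-0.22,0.4,0],[55,0,0,1,0],[55,0,0,1,0],[55,0,0,1,0],[55,0,0,0.7,0],[55,0,0,0.3,0],[55,0,0,0,0],[55,0,0,0,0]]' 25
python3 - <<'E'
from h import *
plan(.5934,-.1917,.083,179.5)
c=eyes.camera("wrist");cv2.imwrite("pics/w9.png",c["frame"])
s=eyes.camera("side");cv2.imwrite("pics/s9.png",cv2.resize(s["frame"][120:260,230:400],None,fx=4,fy=4,interpolation=2))
E
```

```text
time_s: 11.22
tool_pos: [0.5937, -0.1924, 0.0915]
orientation: [[-1.0, 0.01, -0.001], [0.01, 1.0, 0.0], [0.001, 0.0, -1.0]]
ft_force: [-0.4, -1.0, 0.3]
finger_gap: 0.589
t 11.22 pos [ 0.5937 -0.1924  0.0915] yaw 179.44 gap mm 54.8 F [-0.4 -1.   0.3] j [-0.4   0.29  1.55 -0.    1.31 -1.96]
shift units [0.012 0.024 0.283] n>= 1.0
turn units -0.011
shift if turned first [0.012 0.024 0.283]
```

View pics/w9.png

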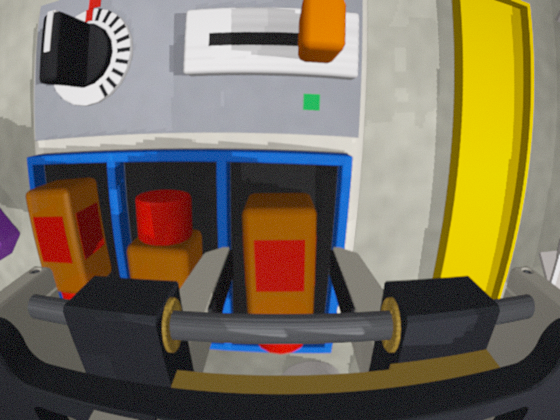

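View pics/s9.png

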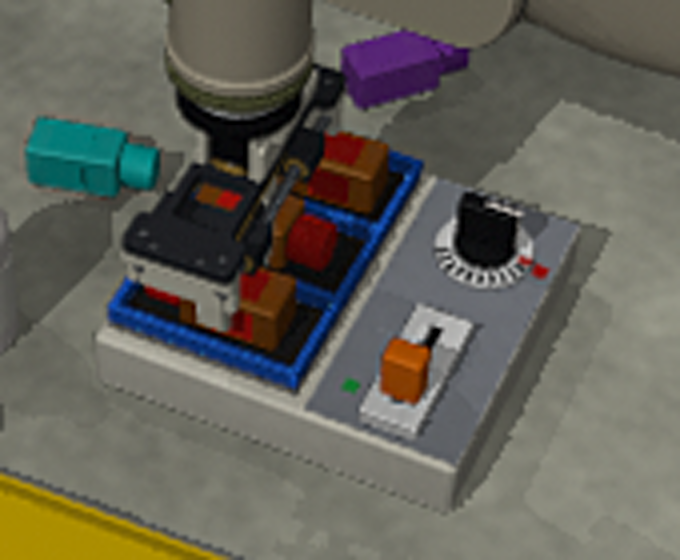

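```bash
python3 -m creep '[[55,0,0,0.2,0],[30,0,0,0,0],[30,0,0,0,0],[30,0,0,0,0],[30,0,0,0,0],[30,0,0,0,0],[30,0,0,0,0],[30,0,0,-0.5,0],[30,0,0,-1,0],[30,0,0,-1,0],[30,0,0,-0.5,0],[30,0,0,0,0]]' 30
python3 - <<'E'
from h import *
plan(.6525,-.0067,.12,178.8)
c=eyes.camera("top")
for k in eyes.outline_of(c,"tray_in")[:1]:
    m=k["region"]; 
    hsv=cv2.cvtColor(c["frame"],cv2.COLOR_BGR2HSV); m=((hsv[...,0]>18)&(hsv[...,0]<32)&(hsv[...,1]>120))
    m[:, :200]=0;m[:,262:]=0
    ct=max(cv2.findContours(m.astype(np.uint8),0,1)[0],key=cv2.contourArea)[:,0]
    q=np.array([w(c,*p,.016)[:2] for p in ct],np.float32);R=cv2.minAreaRect(q);print(R,cv2.boxPoints(R))
    print(ct.min(0),ct.max(0))
c=eyes.camera("wrist");cv2.imwrite("pics/w10.png",c["frame"])
E
```

```text
time_s: 12.32
tool_pos: [0.5966, -0.1935, 0.1804]
orientation: [[-1.0, 0.01, 0.007], [0.01, 1.0, -0.003], [-0.007, -0.003, -1.0]]
ft_force: [1.2, -0.1, -0.4]
finger_gap: 0.405
t 12.32 pos [ 0.5966 -0.1935  0.1804] yaw 179.44 gap mm 37.7 F [ 1.2 -0.1 -0.4] j [-0.4   0.21  1.46  0.    1.46 -1.96]
shift units [-1.787  6.25   2.008] n>= 7.0
turn units 0.107
shift if turned first [-1.732  6.264  2.013]
((0.5550435781478882, -0.0033887289464473724), (0.08435718715190887, 0.3377740681171417), 88.8653335571289) [[ 0.38535443 -0.04221469]
 [ 0.7230622  -0.04890342]
 [ 0.72473276  0.03543723]
 [ 0.38702494  0.04212596]]
[214 177] [249 301]
```

View pics/w10.png

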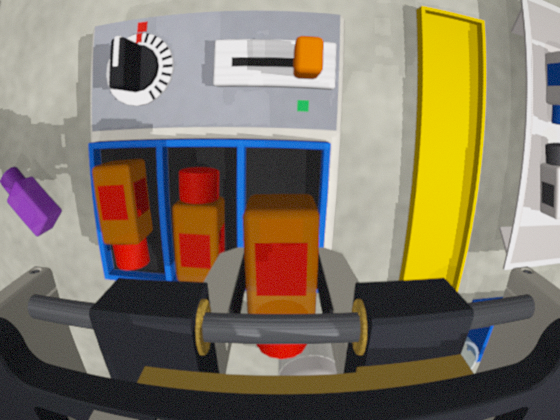

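```bash
python3 -m creep '[[30,-0.22,0.78,0,0.1],[30,-0.22,0.78,0,0],[30,-0.22,0.78,0,0],[30,-0.22,0.78,0,0],[30,-0.22,0.78,0,0],[30,-0.22,0.78,0,0],[30,-0.22,0.78,0,0],[30,-0.22,0.78,0,0],[30,0,0,0,0],[30,0,0,1,0],[30,0,0,1,0],[30,0,0,0,0]]' 30
python3 - <<'E'
from h import *
plan(.6525,-.0054,.0225,178.8)
c=eyes.camera("wrist");cv2.imwrite("pics/w11.png",c["frame"])
E
```

```text
time_s: 13.47
tool_pos: [0.6447, -0.0059, 0.1056]
orientation: [[-1.0, 0.02, -0.014], [0.02, 1.0, 0.001], [0.014, 0.001, -1.0]]
ft_force: [-1.4, 1.2, -2.5]
finger_gap: 0.401
t 13.47 pos [ 0.6447 -0.0059  0.1056] yaw 178.86 gap mm 37.2 F [-1.4  1.2 -2.5] j [-0.09  0.34  1.46 -0.    1.36 -1.64]
shift units [-0.298  0.02   2.765] n>= 3.0
turn units 0.009
shift if turned first [-0.259  0.023  2.769]
```

View pics/w11.png

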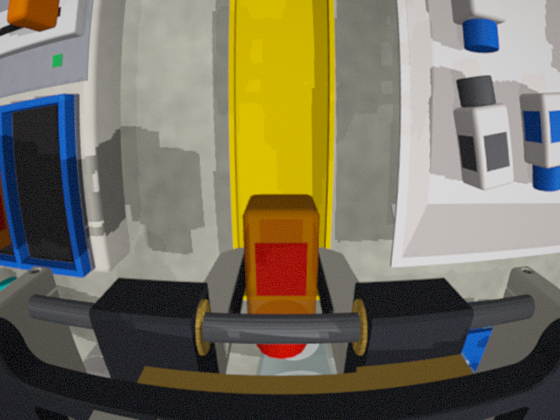

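```bash
python3 -m creep '[[30,-0.25,0,0.9,0],[30,0,0,0.9,0],[30,0,0,0.4,0],[30,0,0,0.2,0],[30,0,0,0.2,0],[30,0,0,0,0],[30,0,0,0,0]]' 30
python3 - <<'E'
from h import *
plan(.6525,-.0054,.0225,178.8)
E
```

```text
time_s: 14.1
tool_pos: [0.6587, -0.0066, 0.0385]
orientation: [[-1.0, 0.02, 0.001], [0.02, 1.0, -0.0], [-0.001, -0.0, -1.0]]
ft_force: [0.5, -0.8, -0.2]
finger_gap: 0.409
t 14.1 pos [ 0.6587 -0.0066  0.0385] yaw 178.83 gap mm 38.0 F [ 0.5 -0.8 -0.2] j [-0.09  0.43  1.47 -0.    1.24 -1.64]
shift units [0.208 0.037 0.534] n>= 1.0
turn units 0.005
shift if turned first [0.208 0.037 0.534]
```

```bash
python3 -m creep '[[30,0.2,0,0.2,0],[30,0,0,0.2,0],[30,0,0,0.1,0],[30,0,0,0,0],[30,0,0,0,0]]' 30
python3 - <<'E'
from h import *
plan(.6525,-.0054,.0225,178.8)
E
```

```text
time_s: 14.52
tool_pos: [0.6519, -0.0063, 0.0233]
orientation: [[-1.0, 0.02, -0.0], [0.02, 1.0, -0.0], [0.0, -0.0, -1.0]]
ft_force: [-6.0, 0.5, 7.9]
finger_gap: 0.406
t 14.52 pos [ 0.6519 -0.0063  0.0233] yaw 178.84 gap mm 37.8 F [-6.   0.5  7.9] j [-0.09  0.43  1.5  -0.    1.21 -1.64]
shift units [-0.021  0.031  0.026] n>= 1.0
turn units 0.007
shift if turned first [-0.021  0.031  0.026]
```

```bash
python3 -m creep '[[60,0,0,0,0],[60,0,0,0,0],[60,0,0,0,0],[60,0,0,0,0],[60,0,0,-0.8,0],[60,0,0,-1,0],[60,0,0,-1,0],[60,0,0,-1,0],[60,0,0,-0.7,0],[60,0,0,0,0],[60,0,0,0,0],[60,0,0,0,0]]' 30
python3 - <<'E'
from h import *
plan(.616,-.262,.092,172.6)
c=eyes.camera("wrist");cv2.imwrite("pics/w12.png",c["frame"])
E
```

```text
time_s: 15.52
tool_pos: [0.6514, -0.0063, 0.1559]
orientation: [[-1.0, 0.02, -0.001], [0.02, 1.0, 0.0], [0.001, 0.0, -1.0]]
ft_force: [0.5, -0.2, -0.7]
finger_gap: 0.645
t 15.52 pos [ 0.6514 -0.0063  0.1559] yaw 178.84 gap mm 60.0 F [ 0.5 -0.2 -0.7] j [-0.09  0.3   1.41  0.    1.43 -1.64]
shift units [ 1.003 -8.546  2.131] n>= 9.0
turn units 1.039
shift if turned first [ 0.072 -8.604  2.13 ]
```

View pics/w12.png

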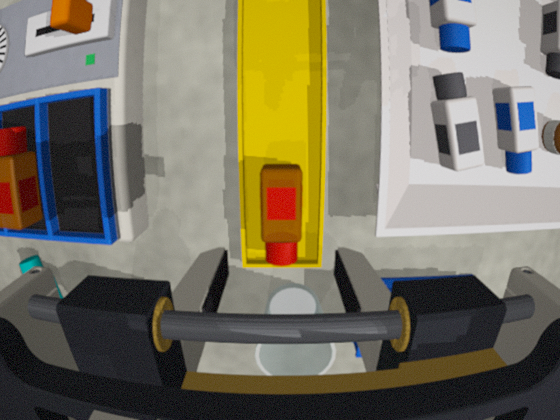

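```bash
python3 -m creep '[[57,0.1,-0.855,0,0],[57,0.1,-0.855,0,0],[57,0.1,-0.855,0,0],[57,0.1,-0.855,0,0],[57,0.1,-0.855,0,0],[57,0.1,-0.855,0,0],[57,0.1,-0.855,0,0],[57,0.1,-0.855,0,0],[57,0.1,-0.855,0,0],[57,0.1,-0.855,0,0.5],[57,0,0,0,0.54],[57,0,0,0,0]]' 30
python3 - <<'E'
from h import *
plan(.616,-.262,.085,172.6)
c=eyes.camera("wrist");cv2.imwrite("pics/w13.png",c["frame"])
E
```

```text
time_s: 16.57
tool_pos: [0.6152, -0.2633, 0.1545]
orientation: [[-0.991, 0.134, -0.003], [0.134, 0.991, 0.002], [0.004, 0.001, -1.0]]
ft_force: [-0.0, -0.4, -0.1]
finger_gap: 0.609
t 16.57 pos [ 0.6152 -0.2633  0.1545] yaw 172.3 gap mm 56.7 F [-0.  -0.4 -0.1] j [-0.48  0.35  1.35 -0.    1.45 -1.92]
shift units [-0.03   0.044  2.316] n>= 3.0
turn units -0.05
shift if turned first [-0.022  0.047  2.316]
```

View pics/w13.png

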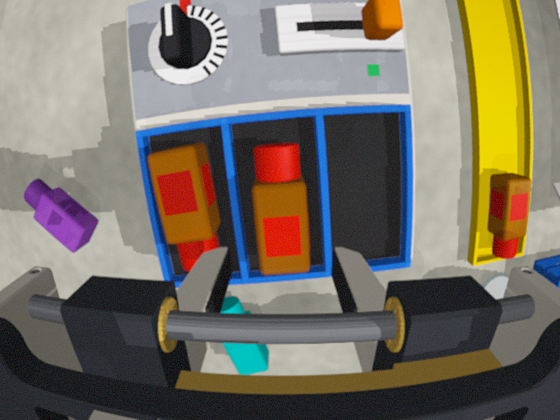

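Run:
```python
from h import *
c=eyes.camera("wrist")
for p in [(255,184),(307,182),(311,271),(258,273)]: print(wf(c,*p,.104)[:2].round(4))
m=np.mean([wf(c,*p,.104)[:2] for p in [(255,184),(307,182),(311,271),(258,273)]],0);print(m)
for p in [(151,152),(207,145),(218,237),(165,243)]: print(wf(c,*p,.104)[:2].round(4))
print(np.mean([wf(c,*p,.104)[:2] for p in [(151,152),(207,145),(218,237),(165,243)]],0))
```

```text
[ 0.58   -0.2758]
[ 0.5832 -0.2406]
[ 0.6502 -0.2446]
[ 0.6467 -0.2839]
[ 0.61502638 -0.26121988]
[ 0.5467 -0.3457]
[ 0.5488 -0.3043]
[ 0.6147 -0.3083]
[ 0.6147 -0.3501]
[ 0.58122229 -0.32707599]
```

```bash
python3 -m creep '[[57,0,0.05,0,-0.4],[57,0,0,0.8,0],[57,0,0,0.8,0],[57,0,0,0.5,0],[57,0,0,0.2,0],[57,0,0,0,0],[57,0,0,0,0]]' 30
python3 - <<'E'
from h import *
plan(.615,-.2612,.085,174.8)
c=eyes.camera("wrist");cv2.imwrite("pics/w14.png",c["frame"])
E
```

```text
time_s: 17.25
tool_pos: [0.6171, -0.2603, 0.0883]
orientation: [[-0.996, 0.086, -0.0], [0.086, 0.996, 0.0], [0.0, 0.0, -1.0]]
ft_force: [-0.4, 0.4, 1.0]
finger_gap: 0.614
t 17.25 pos [ 0.6171 -0.2603  0.0883] yaw 175.05 gap mm 57.1 F [-0.4  0.4  1. ] j [-0.48  0.4   1.41  0.    1.33 -1.96]
shift units [ 0.066 -0.036  0.11 ] n>= 1.0
turn units 0.042
shift if turned first [ 0.066 -0.036  0.11 ]
```

View pics/w14.png

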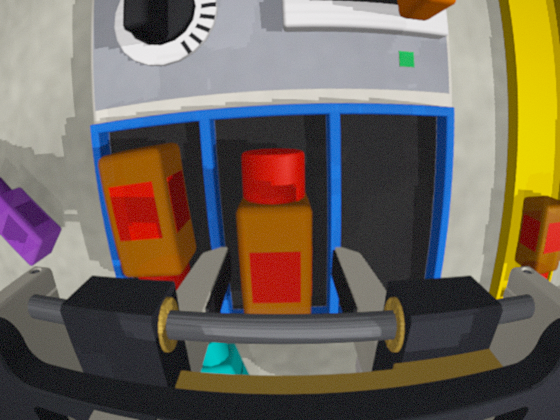

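```bash
python3 -m creep '[[57,0,0,0.1,0],[30,0,0,0,0],[30,0,0,0,0],[30,0,0,0,0],[30,0,0,0,0],[30,0,0,0,0],[30,0,0,0,0],[30,0,0,-0.5,0],[30,0,0,-1,0],[30,0,0,-0.8,0],[30,0,0,0,0],[30,0,0,0,0]]' 30
python3 - <<'E'
from h import *
plan(.5675,-.0037,.1,178.9)
c=eyes.camera("wrist");cv2.imwrite("pics/w15.png",c["frame"])
E
```

```text
time_s: 18.3
tool_pos: [0.6184, -0.2613, 0.1574]
orientation: [[-0.996, 0.087, 0.004], [0.087, 0.996, -0.002], [-0.004, -0.002, -1.0]]
ft_force: [0.6, -1.2, -0.9]
finger_gap: 0.408
t 18.3 pos [ 0.6184 -0.2613  0.1574] yaw 175.01 gap mm 37.9 F [ 0.6 -1.2 -0.9] j [-0.48  0.35  1.35  0.    1.44 -1.96]
shift units [2.446 8.408 1.89 ] n>= 9.0
turn units -0.649
shift if turned first [1.861 8.551 1.914]
```

View pics/w15.png

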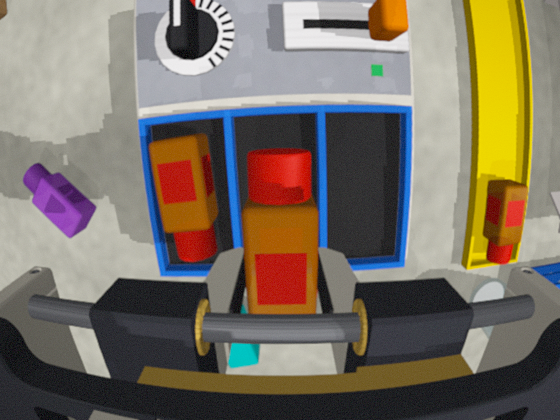

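```bash
python3 -m creep '[[30,0,0,0,-0.65],[30,0.19,0.855,0,0],[30,0.19,0.855,0,0],[30,0.19,0.855,0,0],[30,0.19,0.855,0,0],[30,0.19,0.855,0,0],[30,0.19,0.855,0,0],[30,0.18,0.855,0,0],[30,0.18,0.855,0,0],[30,0.18,0.855,0,0],[30,0.18,0.855,0,0],[30,0,0,0,0]]' 30
python3 -m creep '[[30,0,0,1,0],[30,0,0,1,0],[30,0,0,0,0],[30,0,0,0,0]]' 30
python3 - <<'E'
from h import *
plan(.5690,-.0037,.023,178.9)
c=eyes.camera("wrist");cv2.imwrite("pics/w16.png",c["frame"])
E
```

```text
time_s: 19.35
tool_pos: [0.5639, 0.0012, 0.1522]
orientation: [[-1.0, 0.016, -0.004], [0.016, 1.0, 0.002], [0.004, 0.002, -1.0]]
ft_force: [0.2, 0.3, -1.5]
finger_gap: 0.408
time_s: 19.68
tool_pos: [0.5632, -0.0031, 0.0912]
orientation: [[-1.0, 0.019, -0.007], [0.019, 1.0, 0.001], [0.007, 0.001, -1.0]]
ft_force: [-0.3, 0.2, 0.2]
finger_gap: 0.406
t 19.68 pos [ 0.5632 -0.0031  0.0912] yaw 178.89 gap mm 37.7 F [-0.3  0.2  0.2] j [-0.1   0.14  1.72 -0.    1.29 -1.65]
shift units [-0.208 -0.016  2.273] n>= 3.0
turn units -0.002
shift if turned first [-0.192 -0.015  2.275]
```

View pics/w16.png

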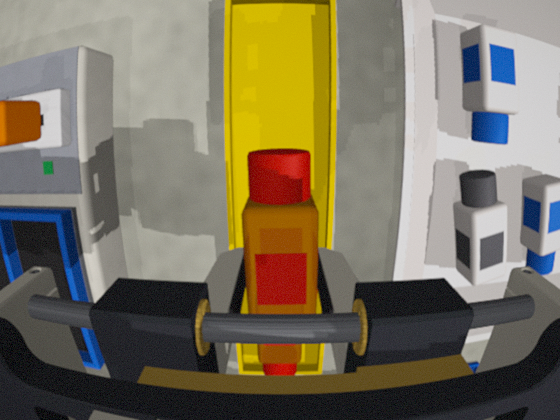

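```bash
python3 -m creep '[[30,-0.15,0,0.8,0],[30,0,0,0.6,0],[30,0,0,0.4,0],[30,0,0,0.25,0],[30,0,0,0.1,0],[30,0,0,0,0],[30,0,0,0,0]]' 30
python3 - <<'E'
from h import *
plan(.5690,-.0037,.023,178.9)
E
```

```text
time_s: 20.32
tool_pos: [0.5714, -0.0034, 0.0308]
orientation: [[-1.0, 0.019, 0.001], [0.019, 1.0, -0.0], [-0.001, -0.0, -1.0]]
ft_force: [-0.7, 0.9, -0.4]
finger_gap: 0.409
t 20.32 pos [ 0.5714 -0.0034  0.0308] yaw 178.9 gap mm 38.1 F [-0.7  0.9 -0.4] j [-0.1   0.22  1.74 -0.    1.17 -1.65]
shift units [ 0.079 -0.012  0.259] n>= 1.0
turn units -0.001
shift if turned first [ 0.079 -0.012  0.259]
```

```bash
python3 -m creep '[[30,0,0,0.15,0],[30,0,0,0.12,0],[30,0,0,0,0],[30,0,0,0,0]]' 30
python3 - <<'E'
from h import *
plan(.5690,-.0037,.023,178.9)
E
```

```text
time_s: 20.65
tool_pos: [0.5721, -0.0034, 0.0232]
orientation: [[-1.0, 0.019, 0.003], [0.019, 1.0, -0.0], [-0.003, -0.0, -1.0]]
ft_force: [-1.0, 0.4, 6.6]
finger_gap: 0.405
t 20.65 pos [ 0.5721 -0.0034  0.0232] yaw 178.91 gap mm 37.7 F [-1.   0.4  6.6] j [-0.1   0.23  1.75 -0.    1.16 -1.65]
shift units [ 0.104 -0.013  0.008] n>= 1.0
turn units 0.001
shift if turned first [ 0.104 -0.013  0.008]
```

Contact. Release, rise, go to R1.

```bash
python3 -m creep '[[57,0,0,0,0],[57,0,0,0,0],[57,0,0,0,0],[57,0,0,0,0],[57,0,0,-0.8,0],[57,0,0,-1,0],[57,0,0,-1,0],[57,0,0,-1,0],[57,0,0,-0.7,0],[57,0,0,0,0],[57,0,0,0,0]]' 30
python3 - <<'E'
from h import *
plan(.5812,-.327,.155,178)
E
```

```text
time_s: 21.57
tool_pos: [0.5717, -0.0033, 0.1581]
orientation: [[-1.0, 0.019, 0.003], [0.019, 1.0, -0.0], [-0.003, -0.0, -1.0]]
ft_force: [-0.1, -1.0, -0.4]
finger_gap: 0.614
t 21.57 pos [ 0.5717 -0.0033  0.1581] yaw 178.9 gap mm 57.1 F [-0.1 -1.  -0.4] j [-0.1   0.09  1.65  0.    1.41 -1.65]
shift units [ -0.522 -10.781   0.109] n>= 11.0
turn units 0.15
shift if turned first [ -0.692 -10.772   0.105]
```

```bash
python3 -m creep '[[57,-0.05,-0.9,0,0],[57,-0.05,-0.9,0,0],[57,-0.05,-0.9,0,0],[57,-0.05,-0.9,0,0],[57,-0.04,-0.9,0,0],[57,-0.04,-0.9,0,0],[57,-0.04,-0.9,0,0],[57,-0.04,-0.9,0,0],[57,-0.04,-0.9,0,0],[57,-0.04,-0.9,0,0],[57,-0.04,-0.9,0,0],[57,-0.04,-0.9,0,0.15]]' 30
python3 -m creep '[[57,0,0,0,0],[57,0,0,0,0]]'
python3 - <<'E'
from h import *
plan(.5812,-.327,.085,178)
c=eyes.camera("wrist");cv2.imwrite("pics/w17.png",c["frame"])
E
```

```text
time_s: 22.57
tool_pos: [0.5787, -0.3281, 0.1537]
orientation: [[-0.999, 0.035, -0.003], [0.035, 0.999, 0.002], [0.003, 0.002, -1.0]]
ft_force: [0.4, -0.2, 0.4]
finger_gap: 0.614
time_s: 22.73
tool_pos: [0.5785, -0.3282, 0.1537]
orientation: [[-0.999, 0.037, -0.003], [0.037, 0.999, 0.002], [0.003, 0.002, -1.0]]
ft_force: [0.5, 0.8, -0.4]
finger_gap: 0.612
t 22.73 pos [ 0.5785 -0.3282  0.1537] yaw 177.86 gap mm 56.9 F [ 0.5  0.8 -0.4] j [-0.59  0.34  1.36  0.    1.44 -2.13]
shift units [-0.095  0.037  2.291] n>= 3.0
turn units -0.023
shift if turned first [-0.088  0.042  2.291]
```

View pics/w17.png

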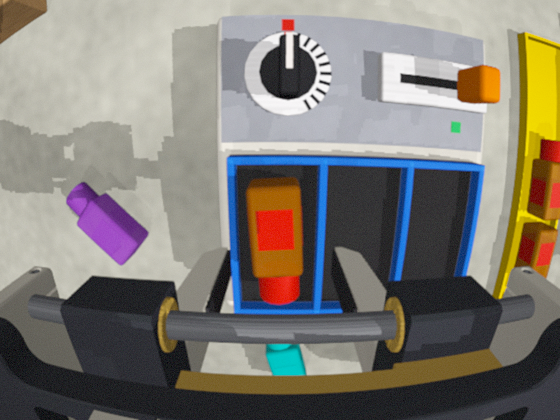

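Run:
```python
from h import *
c=eyes.camera("wrist")
Q=[wf(c,*p,.104)[:2] for p in [(247,181),(299,179),(302,275),(250,275)]]
print(np.round(Q,4),np.mean(Q,0))
d=(Q[2]+Q[3]-Q[0]-Q[1]);print(np.degrees(np.arctan2(d[1],d[0])))
m=np.mean(Q,0);plan(m[0],m[1],.085,178)
```

```text
[[ 0.5423 -0.3492]
 [ 0.5422 -0.314 ]
 [ 0.6144 -0.3131]
 [ 0.613  -0.3518]] [ 0.57799021 -0.33201475]
-0.6745662908418641
t 22.83 pos [ 0.5792 -0.3264  0.1546] yaw 178.0 gap mm 57.1 F [-0.1  0.7  0.3] j [-0.59  0.34  1.36  0.    1.44 -2.13]
shift units [ 0.029 -0.194  2.319] n>= 3.0
turn units 0.001
shift if turned first [ 0.034 -0.189  2.319]
```

```bash
python3 -m creep '[[57,0,-0.17,0,-0.25],[57,0,0,0.8,0],[57,0,0,0.8,0],[57,0,0,0.5,0],[57,0,0,0.2,0],[57,0,0,0,0],[57,0,0,0,0]]' 30
python3 - <<'E'
from h import *
plan(.578,-.332,.085,179.5)
c=eyes.camera("wrist");cv2.imwrite("pics/w18.png",c["frame"])
E
```

```text
time_s: 23.42
tool_pos: [0.58, -0.332, 0.0878]
orientation: [[-1.0, 0.008, -0.0], [0.008, 1.0, 0.0], [0.0, 0.0, -1.0]]
ft_force: [0.0, -0.2, 0.5]
finger_gap: 0.615
t 23.42 pos [ 0.58   -0.332   0.0878] yaw 179.54 gap mm 57.2 F [ 0.  -0.2  0.5] j [-0.6   0.4   1.41  0.    1.33 -2.16]
shift units [0.066 0.001 0.093] n>= 1.0
turn units 0.006
shift if turned first [0.066 0.001 0.093]
```

View pics/w18.png

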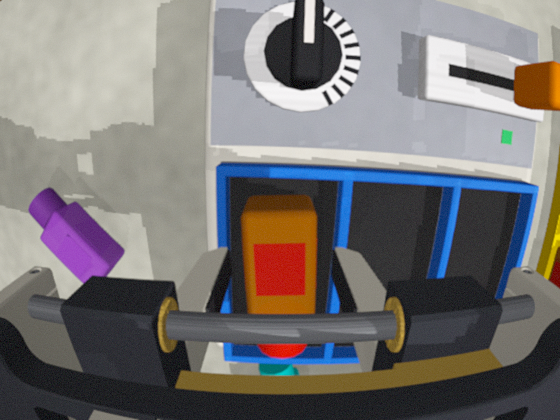

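```bash
python3 -m creep '[[57,0,0,0.1,0],[30,0,0,0,0],[30,0,0,0,0],[30,0,0,0,0],[30,0,0,0,0],[30,0,0,0,0],[30,0,0,0,0],[30,0,0,-0.5,0],[30,0,0,-1,0],[30,0,0,-1,0],[30,0,0,0,0],[30,0,0,0,0]]' 30
python3 - <<'E'
from h import *
plan(.4335,-.0012,.1,178.9)
E
```

```text
time_s: 24.47
tool_pos: [0.5814, -0.3337, 0.1635]
orientation: [[-1.0, 0.009, 0.005], [0.009, 1.0, -0.003], [-0.005, -0.003, -1.0]]
ft_force: [0.2, -0.5, -3.0]
finger_gap: 0.405
t 24.47 pos [ 0.5814 -0.3337  0.1635] yaw 179.5 gap mm 37.7 F [ 0.2 -0.5 -3. ] j [-0.6   0.34  1.34 -0.    1.45 -2.16]
shift units [ 5.038 11.047  2.057] n>= 12.0
turn units 0.1
shift if turned first [ 5.142 10.987  2.118]
```

```bash
python3 -m creep '[[30,0.42,0.92,0,0],[30,0.42,0.92,0,0],[30,0.42,0.92,0,0],[30,0.42,0.92,0,0],[30,0.42,0.92,0,0],[30,0.42,0.92,0,0],[30,0.42,0.92,0,0],[30,0.42,0.92,0,0],[30,0.42,0.92,0,0],[30,0.42,0.92,0,0],[30,0.42,0.92,0,0],[30,0.42,0.92,0,0.1]]' 30
python3 -m creep '[[30,0,0,1,0],[30,0,0,1,0],[30,0,0,0,0],[30,0,0,0,0]]' 30
python3 - <<'E'
from h import *
plan(.4335,-.0012,.023,178.9)
c=eyes.camera("wrist");cv2.imwrite("pics/w19.png",c["frame"])
c=eyes.camera("side");cv2.imwrite("pics/s19.png",c["frame"])
E
```

```text
time_s: 25.47
tool_pos: [0.4297, 0.0012, 0.1582]
orientation: [[-1.0, 0.019, -0.002], [0.019, 1.0, 0.0], [0.002, 0.0, -1.0]]
ft_force: [0.7, 0.6, -0.2]
finger_gap: 0.409
time_s: 25.8
tool_pos: [0.429, 0.0003, 0.0975]
orientation: [[-1.0, 0.019, -0.006], [0.019, 1.0, 0.001], [0.006, 0.001, -1.0]]
ft_force: [-0.2, -0.8, -1.1]
finger_gap: 0.405
t 25.8 pos [4.29e-01 3.00e-04 9.75e-02] yaw 178.91 gap mm 37.7 F [-0.2 -0.8 -1.1] j [-0.12 -0.25  2.08 -0.    1.32 -1.67]
shift units [-0.167 -0.048  2.484] n>= 3.0
turn units 0.002
shift if turned first [-0.152 -0.047  2.485]
```

View pics/w19.png

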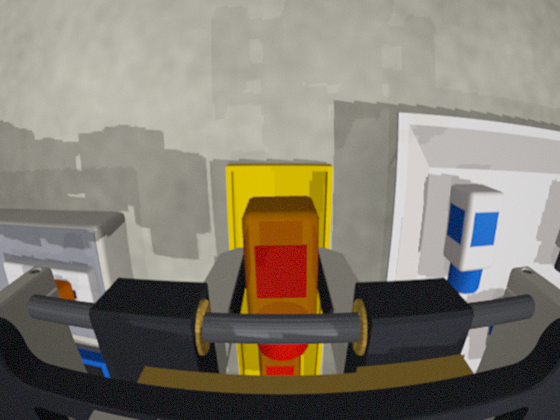

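View pics/s19.png

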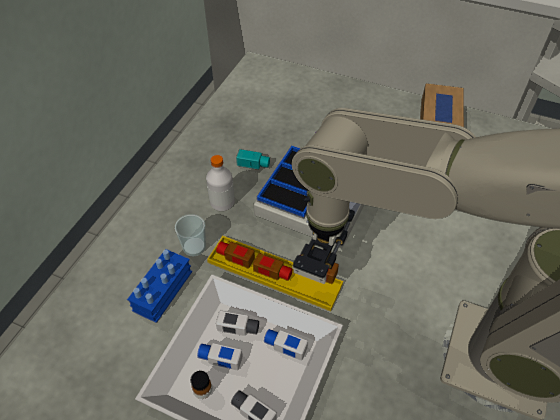

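```bash
python3 -m creep '[[30,-0.1,-0.03,0.8,0],[30,0,0,0.6,0],[30,0,0,0.5,0],[30,0,0,0.25,0],[30,0,0,0.15,0],[30,0,0,0,0],[30,0,0,0,0]]' 30
python3 - <<'E'
from h import *
plan(.4335,-.0012,.023,178.9)
E
```

```text
time_s: 26.48
tool_pos: [0.4354, -0.0013, 0.0317]
orientation: [[-1.0, 0.02, 0.001], [0.02, 1.0, -0.0], [-0.001, -0.0, -1.0]]
ft_force: [-0.1, 0.0, -0.9]
finger_gap: 0.409
t 26.48 pos [ 0.4354 -0.0013  0.0317] yaw 178.88 gap mm 38.0 F [-0.1  0.  -0.9] j [-0.12 -0.14  2.12  0.    1.17 -1.67]
shift units [0.063 0.001 0.29 ] n>= 1.0
turn units -0.003
shift if turned first [0.063 0.001 0.29 ]
```

```bash
python3 -m creep '[[30,0,0,0.15,0],[30,0,0,0.14,0],[30,0,0,0,0],[30,0,0,0,0],[57,0,0,0,0],[57,0,0,0,0],[57,0,0,0,0],[57,0,0,0,0],[57,0,0,-0.8,0],[57,0,0,-1,0],[57,0,0,-1,0],[57,0,0,-1,0]]' 30
python3 -m creep '[[57,0,0.3,-1,0],[57,0,0.5,-1,0],[57,0,0.5,0,0],[57,0,0,0,0],[57,0,0,0,0]]' 30
python3 - <<'E'
from h import *
plan(yaw=0)
c=eyes.camera("wrist");cv2.imwrite("pics/w20.png",c["frame"])
c=eyes.camera("side");cv2.imwrite("pics/s20.png",c["frame"])
c=eyes.camera("top");cv2.imwrite("pics/t20.png",c["frame"])
E
```

```text
time_s: 27.48
tool_pos: [0.4338, -0.001, 0.1367]
orientation: [[-1.0, 0.019, -0.001], [0.019, 1.0, 0.0], [0.001, 0.0, -1.0]]
ft_force: [1.6, 0.6, 0.7]
finger_gap: 0.615
time_s: 27.9
tool_pos: [0.4351, 0.0383, 0.1957]
orientation: [[-1.0, 0.018, -0.0], [0.018, 1.0, -0.0], [-0.0, -0.0, -1.0]]
ft_force: [-0.7, -0.2, -0.2]
finger_gap: 0.616
t 27.9 pos [0.4351 0.0383 0.1957] yaw 178.99 gap mm 57.3 F [-0.7 -0.2 -0.2] j [-0.03 -0.32  1.95 -0.    1.51 -1.58]
shift units [0. 0. 0.] n>= 0.0
turn units 29.832
shift if turned first [0. 0. 0.]
```

View pics/w20.png

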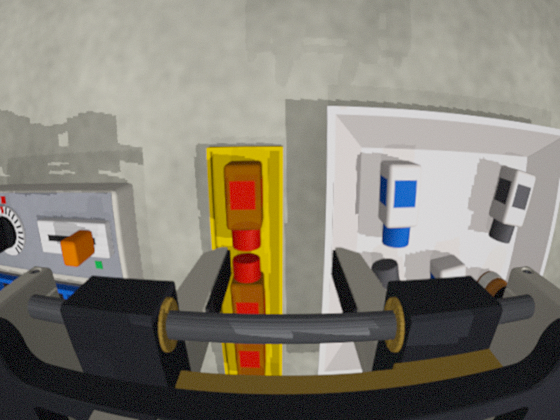

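View pics/s20.png

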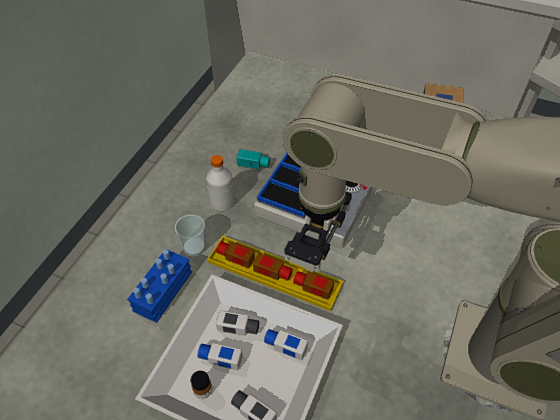

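View pics/t20.png

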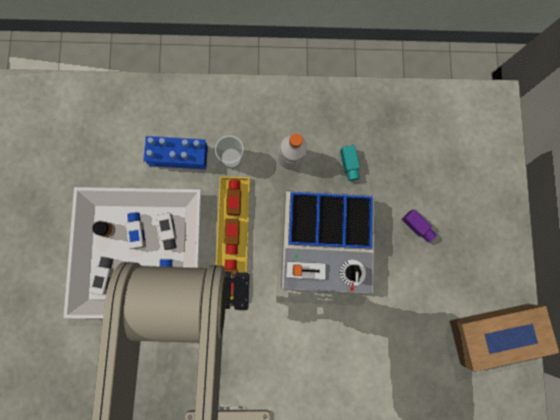

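Run:
```python
from h import *
c=eyes.camera("top");Q=lambda u,v:(u/4+60-.4,v/4+180-.4)
for n,b,k in (("A",(417,408),(424,336)),("B",(300,219),(296,148)),("G",(425,185),(440,255))):
    B=w(c,*Q(*b),.043);K=w(c,*Q(*k),.0405);d=K-B;print(n,B.round(4),np.hypot(*d[:2]).round(4),"yaw",np.degrees(np.arctan2(d[1],d[0])).round(1))
c=eyes.camera("wrist")
C=[wf(c,*p,.043)[:2] for p in [(383,163),(419,162),(415,227),(381,224)]];print(np.round(C,4),np.mean(C,0))
print("capA",wf(c,396,235,.035),"floor corner",wf(c,362,150,.005))
```

```text
A [0.4378 0.1686 0.043 ] 0.0462 yaw -2.5
B [0.5595 0.25   0.043 ] 0.0475 yaw 7.1
G [0.5826 0.1695 0.043 ] 0.0472 yaw -166.3
[[0.4004 0.1409]
 [0.3987 0.1814]
 [0.4701 0.1829]
 [0.4654 0.1425]] [0.43363601 0.16192244]
capA [0.48160417 0.16406403 0.035     ] floor corner [0.39101423 0.1279034  0.005     ]
```

```bash
python3 -c "
from h import *
plan(.437,.166,.12,179.5)"
```

```text
t 28.15 pos [0.4346 0.0374 0.1947] yaw 178.86 gap mm 56.8 F [-0.7 -0.1  0.7] j [-0.03 -0.32  1.95 -0.    1.51 -1.58]
shift units [-1.000e-03  4.287e+00  2.489e+00] n>= 5.0
turn units -0.107
shift if turned first [-0.044  4.287  2.49 ]
```

```bash
python3 -m creep '[[57,0,0.86,0,-0.1],[57,0,0.86,0,0],[57,0,0.86,0.4,0],[57,0,0.86,0.7,0],[57,0,0.86,0.7,0],[57,0,0,0.5,0],[57,0,0,0,0],[57,0,0,0,0]]' 30
python3 - <<'E'
from h import *
plan(.437,.166,.12,179.5)
c=eyes.camera("wrist");cv2.imwrite("pics/w21.png",c["frame"])
E
```

```text
time_s: 28.82
tool_pos: [0.4355, 0.1663, 0.1257]
orientation: [[-1.0, 0.008, -0.003], [0.008, 1.0, -0.001], [0.003, -0.001, -1.0]]
ft_force: [0.5, 0.5, 0.2]
finger_gap: 0.615
t 28.82 pos [0.4355 0.1663 0.1257] yaw 179.51 gap mm 57.2 F [0.5 0.5 0.2] j [ 0.26 -0.17  1.96 -0.    1.36 -1.31]
shift units [-0.05  -0.011  0.188] n>= 1.0
turn units 0.002
shift if turned first [-0.049 -0.011  0.188]
```

View pics/w21.png

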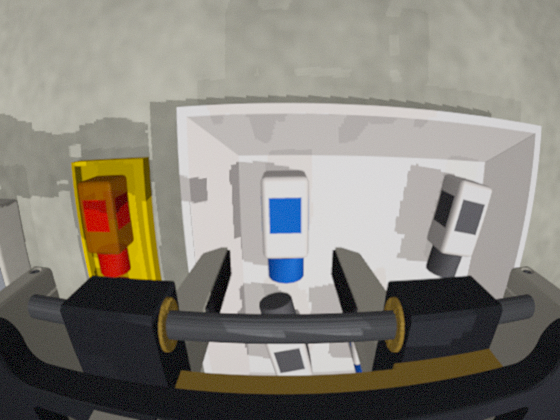

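Run:
```python
from h import *
c=eyes.camera("wrist")
C=[wf(c,*p,.043)[:2] for p in [(263,172),(306,172),(307,256),(265,258)]];print(np.round(C,4),np.mean(C,0))
m=np.mean(C,0);plan(m[0]+.002,m[1],.0225,179.5)
```

```text
[[0.4002 0.152 ]
 [0.4004 0.1855]
 [0.4714 0.1872]
 [0.4729 0.1519]] [0.43623406 0.16915748]
t 28.92 pos [0.4372 0.1663 0.1278] yaw 179.44 gap mm 57.2 F [-0.1 -0.8 -0.1] j [ 0.25 -0.17  1.96 -0.    1.36 -1.31]
shift units [-0.029  0.096  3.509] n>= 4.0
turn units -0.01
shift if turned first [-0.032  0.096  3.509]
```

```bash
python3 -m creep '[[57,0,0.08,0.8,0],[57,0,0,0.8,0],[57,0,0,0.7,0],[57,0,0,0.5,0],[57,0,0,0.4,0],[57,0,0,0.2,0],[57,0,0,0,0],[57,0,0,0,0]]' 30
python3 - <<'E'
from h import *
plan(.437,.169,.0225,179.5)
c=eyes.camera("wrist");cv2.imwrite("pics/w22.png",c["frame"])
E
```

```text
time_s: 29.58
tool_pos: [0.4375, 0.1691, 0.0259]
orientation: [[-1.0, 0.01, 0.001], [0.01, 1.0, 0.0], [-0.001, 0.0, -1.0]]
ft_force: [0.3, 0.1, 0.8]
finger_gap: 0.617
t 29.58 pos [0.4375 0.1691 0.0259] yaw 179.45 gap mm 57.4 F [0.3 0.1 0.8] j [ 0.26 -0.04  2.03 -0.    1.15 -1.3 ]
shift units [ 0.018 -0.003  0.114] n>= 1.0
turn units -0.009
shift if turned first [ 0.018 -0.003  0.114]
```

View pics/w22.png

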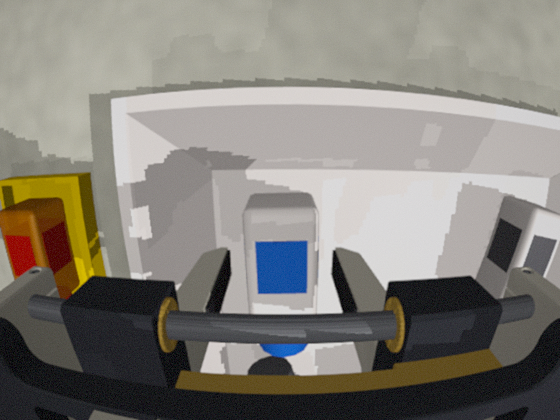

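```bash
python3 -m creep '[[57,0,0,0.1,0],[30,0,0,0,0],[30,0,0,0,0],[30,0,0,0,0],[30,0,0,0,0],[30,0,0,0,0],[30,0,0,0,0],[30,0,0,-0.5,0],[30,0,0,-1,0],[30,0,0,-1,0],[30,0,0,-1,0],[30,0,0,-1,0]]' 30
python3 -m creep '[[30,0,0,-0.5,0],[30,0,0,0,0]]' 30
python3 - <<'E'
from h import *
plan(.591,-.192,.14,177.6)
c=eyes.camera("wrist");cv2.imwrite("pics/w23.png",c["frame"])
E
```

```text
time_s: 30.63
tool_pos: [0.4361, 0.1692, 0.1579]
orientation: [[-1.0, 0.009, -0.001], [0.009, 1.0, -0.0], [0.001, -0.0, -1.0]]
ft_force: [1.5, 1.2, -0.9]
finger_gap: 0.406
time_s: 30.8
tool_pos: [0.4391, 0.17, 0.1763]
orientation: [[-1.0, 0.009, 0.007], [0.009, 1.0, 0.002], [-0.007, 0.002, -1.0]]
ft_force: [1.0, 0.4, -1.1]
finger_gap: 0.403
t 30.8 pos [0.4391 0.17   0.1763] yaw 179.5 gap mm 37.5 F [ 1.   0.4 -1.1] j [ 0.26 -0.21  1.9  -0.    1.45 -1.3 ]
shift units [ -5.159 -12.026   1.223] n>= 13.0
turn units 0.317
shift if turned first [ -5.563 -11.845   1.21 ]
```

View pics/w23.png

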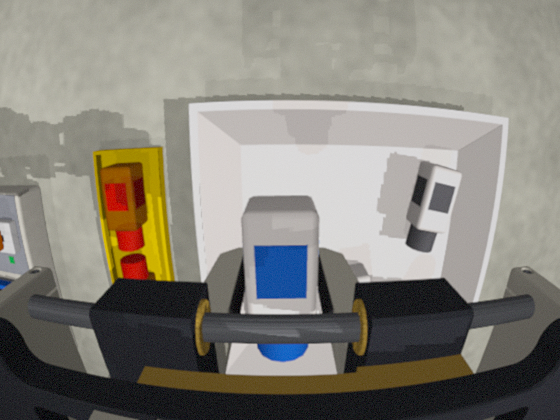

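```bash
python3 -m creep '[[30,-0.37,-0.86,0,0],[30,-0.37,-0.86,0,0],[30,-0.37,-0.86,0,0],[30,-0.37,-0.86,0,0],[30,-0.37,-0.86,0,0],[30,-0.37,-0.86,0,0],[30,-0.37,-0.86,0,0],[30,-0.37,-0.86,0,0],[30,-0.37,-0.86,0,0],[30,-0.37,-0.86,0,0],[30,-0.37,-0.86,0,0],[30,-0.37,-0.86,0,0]]' 30
python3 -m creep '[[30,-0.37,-0.86,0,0],[30,-0.35,-0.84,0,0],[30,0,0,0,0.32],[30,0,0,0.6,0],[30,0,0,0.3,0],[30,0,0,0,0],[30,0,0,0,0]]' 30
python3 - <<'E'
from h import *
plan(.591,-.192,.0845,177.6)
c=eyes.camera("wrist");cv2.imwrite("pics/w24.png",c["frame"])
E
```

```text
time_s: 31.85
tool_pos: [0.5662, -0.1423, 0.1688]
orientation: [[-1.0, 0.009, -0.004], [0.009, 1.0, 0.001], [0.004, 0.001, -1.0]]
ft_force: [0.6, 1.1, -0.9]
finger_gap: 0.407
time_s: 32.43
tool_pos: [0.5867, -0.1917, 0.1423]
orientation: [[-0.999, 0.042, -0.004], [0.042, 0.999, 0.002], [0.004, 0.002, -1.0]]
ft_force: [0.2, 0.2, -0.7]
finger_gap: 0.408
t 32.43 pos [ 0.5867 -0.1917  0.1423] yaw 177.61 gap mm 37.9 F [ 0.2  0.2 -0.7] j [-0.4   0.23  1.52 -0.    1.4  -1.93]
shift units [-0.152 -0.007  1.926] n>= 2.0
turn units 0.001
shift if turned first [-0.144 -0.004  1.926]
```

View pics/w24.png

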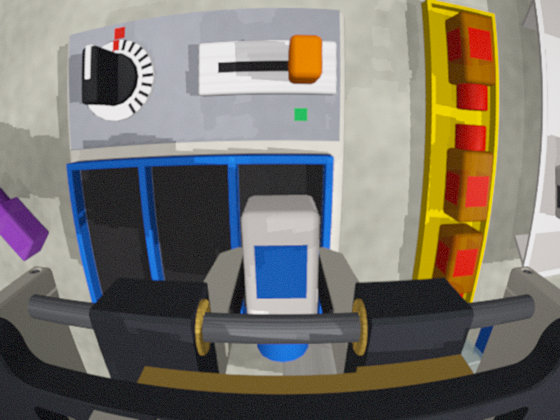

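```bash
python3 -m creep '[[30,-0.1,0,0.6,0],[30,0,0,0.6,0],[30,0,0,0.3,0],[30,0,0,0.15,0],[30,0,0,0.1,0],[30,0,0,0,0],[30,0,0,0,0]]' 30
python3 - <<'E'
from h import *
plan(.591,-.192,.0835,177.6)
E
```

```text
time_s: 33.07
tool_pos: [0.5918, -0.1929, 0.0933]
orientation: [[-0.999, 0.042, 0.001], [0.042, 0.999, -0.0], [-0.001, -0.0, -1.0]]
ft_force: [0.6, -0.7, -0.8]
finger_gap: 0.408
t 33.07 pos [ 0.5918 -0.1929  0.0933] yaw 177.58 gap mm 37.9 F [ 0.6 -0.7 -0.8] j [-0.4   0.28  1.55 -0.    1.31 -1.93]
shift units [0.028 0.03  0.327] n>= 1.0
turn units -0.003
shift if turned first [0.028 0.029 0.327]
```

```bash
python3 -m creep '[[30,0,0,0.15,0],[30,0,0,0.1,0],[30,0,0,0.07,0],[30,0,0,0,0],[30,0,0,0,0]]' 30
python3 - <<'E'
from h import *
plan(.591,-.192,.0835,177.6)
c=eyes.camera("wrist");cv2.imwrite("pics/w25.png",c["frame"])
E
```

```text
time_s: 33.48
tool_pos: [0.5914, -0.1928, 0.0831]
orientation: [[-0.999, 0.042, 0.0], [0.042, 0.999, -0.0], [-0.0, -0.0, -1.0]]
ft_force: [-1.1, 1.0, 1.3]
finger_gap: 0.403
t 33.48 pos [ 0.5914 -0.1928  0.0831] yaw 177.58 gap mm 37.5 F [-1.1  1.   1.3] j [-0.4   0.29  1.56  0.    1.29 -1.93]
shift units [ 0.016  0.026 -0.014] n>= 1.0
turn units -0.004
shift if turned first [ 0.016  0.026 -0.014]
```

View pics/w25.png

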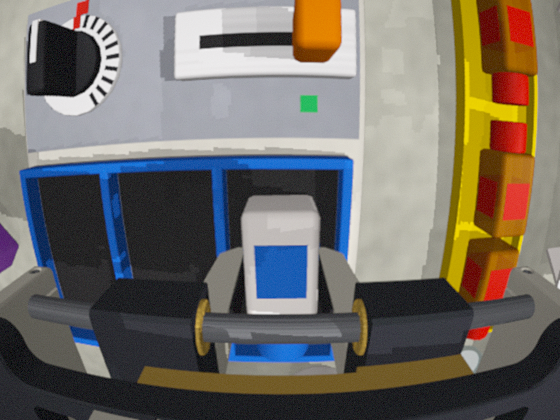

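```bash
python3 -m creep '[[30,0,0,0.03,0],[57,0,0,0,0],[57,0,0,0,0],[57,0,0,0,0],[57,0,0,0,0],[57,0,0,-0.8,0],[57,0,0,-1,0],[57,0,0,-1,0],[57,0,0,0,0],[57,0,0,0,0]]' 30
python3 - <<'E'
from h import *
plan(.559,.250,.15,187)
c=eyes.camera("wrist");cv2.imwrite("pics/w26.png",c["frame"])
c=eyes.camera("top");cv2.imwrite("pics/t26.png",cv2.resize(c["frame"][180:325,60:255],None,fx=4,fy=4,interpolation=2))
for n in("blue1","grey1","jar"): print(n,[(round(x["p"],2),x["rect"]) for x in eyes.look_for(c,n)])
E
```

```text
time_s: 34.37
tool_pos: [0.593, -0.1934, 0.1686]
orientation: [[-0.999, 0.042, 0.005], [0.042, 0.999, -0.002], [-0.005, -0.002, -1.0]]
ft_force: [-0.4, -0.1, -1.4]
finger_gap: 0.61
t 34.37 pos [ 0.593  -0.1934  0.1686] yaw 177.58 gap mm 56.7 F [-0.4 -0.1 -1.4] j [-0.4   0.22  1.49 -0.    1.44 -1.93]
shift units [ 1.758 14.722  0.586] n>= 15.0
turn units -1.57
shift if turned first [-0.678 14.809  0.622]
blue1 [(0.59, [124.6, 211.7, 147.3, 246.8]), (0.49, [295.7, 215.2, 316.9, 236.4]), (0.16, [64.9, 189.8, 197.4, 320.2])]
grey1 [(0.87, [159.1, 214.9, 173.4, 251.2]), (0.83, [90.5, 257.6, 114.5, 295.4]), (0.73, [221.9, 216.7, 242.0, 256.5])]
jar [(0.64, [91.9, 221.0, 113.1, 236.2])]
```

View pics/w26.png

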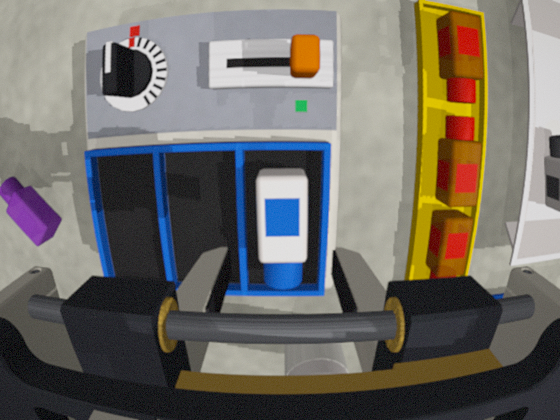

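View pics/t26.png

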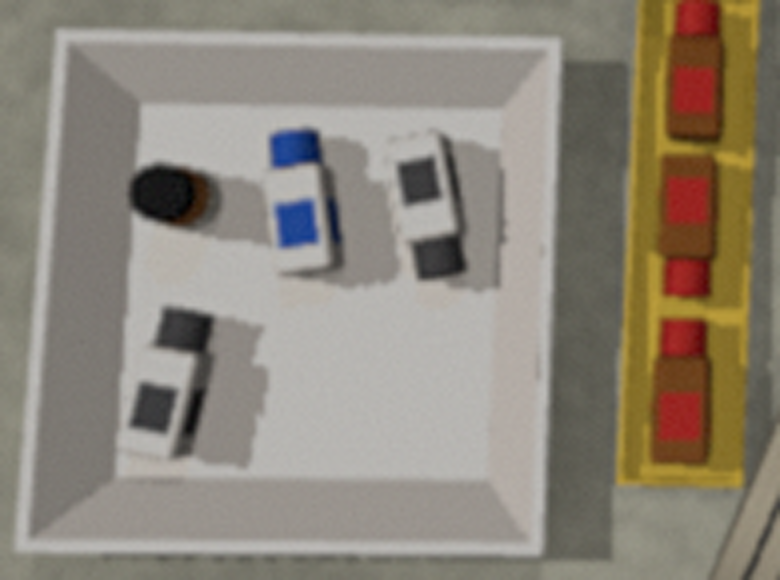

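```bash
python3 -m creep '[[52,0.11,0.92,0,0],[52,0.11,0.92,0,0],[52,0.11,0.92,0,0],[52,0.11,0.92,0,0],[52,0.11,0.92,0,0],[52,0.11,0.92,0,0],[52,0.11,0.92,0,0],[52,0.11,0.92,0,0],[52,0.11,0.92,0,0],[52,0.11,0.92,0,0],[52,0.11,0.92,0,0],[52,0.11,0.92,0,0]]' 30
python3 -m creep '[[52,0.11,0.92,0,0],[52,0.11,0.92,0,0],[52,0.11,0.92,0,0],[52,0.11,0.92,0,0],[52,0,0,0,-0.8],[52,0,0,0.8,-0.77],[52,0,0,0,0],[52,0,0,0,0]]' 30
python3 - <<'E'
from h import *
plan(.559,.250,.15,187)
c=eyes.camera("wrist");cv2.imwrite("pics/w27.png",c["frame"])
E
```

```text
time_s: 35.62
tool_pos: [0.5647, 0.1411, 0.1645]
orientation: [[-0.999, 0.042, -0.002], [0.042, 0.999, -0.0], [0.002, -0.0, -1.0]]
ft_force: [1.4, -0.9, 0.4]
finger_gap: 0.555
time_s: 36.28
tool_pos: [0.5552, 0.2501, 0.1391]
orientation: [[-0.993, -0.12, -0.005], [-0.12, 0.993, -0.002], [0.005, -0.001, -1.0]]
ft_force: [0.0, 0.1, -0.1]
finger_gap: 0.562
t 36.28 pos [0.5552 0.2501 0.1391] yaw -173.13 gap mm 52.3 F [ 0.   0.1 -0.1] j [ 0.34  0.21  1.55 -0.    1.39 -1.35]
shift units [-0.123 -0.018 -0.362] n>= 1.0
turn units -0.022
shift if turned first [-0.125 -0.018 -0.362]
```

View pics/w27.png

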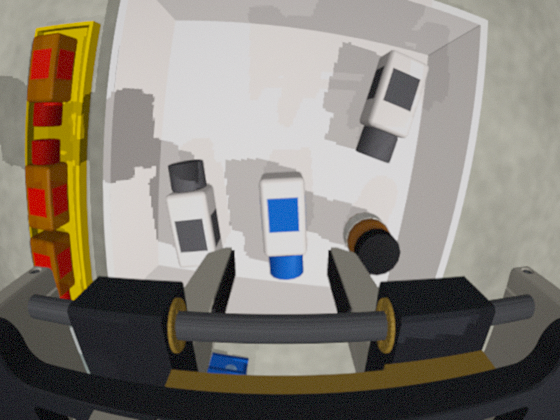

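Run:
```python
from h import *
c=eyes.camera("wrist")
C=[wf(c,*p,.043)[:2] for p in [(261,174),(303,173),(306,254),(264,257)]];C=np.array(C);print(np.round(C,4),C.mean(0))
d=C[2]+C[3]-C[0]-C[1];print(np.degrees(np.arctan2(d[1],d[0])))
m=C.mean(0);plan(m[0]+.001,m[1],.0225,186.9)
print("grey corners",[wf(c,*p,.043)[:2].round(3) for p in [(211,185),(217,258)]])
```

```text
[[0.5258 0.2292]
 [0.5209 0.2634]
 [0.5919 0.276 ]
 [0.5991 0.2394]] [0.55941465 0.25199832]
8.952613256821635
t 36.38 pos [0.557  0.2503 0.1417] yaw -173.17 gap mm 51.9 F [-0.1 -0.9  0.3] j [ 0.34  0.21  1.55 -0.    1.39 -1.35]
shift units [-0.124  0.044  3.974] n>= 4.0
turn units -0.012
shift if turned first [-0.12   0.043  3.974]
grey corners [array([0.54 , 0.188]), array([0.606, 0.197])]
```

```bash
python3 -m creep '[[52,-0.12,0.05,0.8,-0.25],[52,0,0,0.8,0],[52,0,0,0.8,0],[52,0,0,0.6,0],[52,0,0,0.5,0],[52,0,0,0.3,0],[52,0,0,0,0],[52,0,0,0,0]]' 30
python3 - <<'E'
from h import *
plan(.560,.252,.0225,188)
c=eyes.camera("wrist");cv2.imwrite("pics/w28.png",c["frame"])
E
```

```text
time_s: 37.05
tool_pos: [0.5609, 0.2525, 0.0284]
orientation: [[-0.989, -0.147, 0.0], [-0.147, 0.989, 0.0], [-0.0, 0.0, -1.0]]
ft_force: [-0.0, 0.4, 0.2]
finger_gap: 0.554
t 37.05 pos [0.5609 0.2525 0.0284] yaw -171.57 gap mm 51.5 F [-0.   0.4  0.2] j [ 0.34  0.33  1.61  0.    1.19 -1.38]
shift units [ 0.033 -0.011  0.198] n>= 1.0
turn units 0.071
shift if turned first [ 0.033 -0.012  0.198]
```

View pics/w28.png

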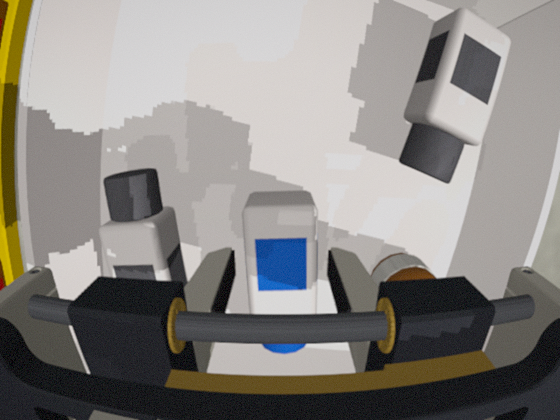

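```bash
python3 -m creep '[[52,0,0,0.17,0],[30,0,0,0,0],[30,0,0,0,0],[30,0,0,0,0],[30,0,0,0,0],[30,0,0,0,0],[30,0,0,0,0],[30,0,0,-0.5,0],[30,0,0,-1,0],[30,0,0,-1,0],[30,0,0,-1,0],[30,0,0,-1,0]]' 30
python3 -m creep '[[30,0,0,-0.6,0],[30,0,0,0,0],[30,0,0,0,0]]' 30
python3 - <<'E'
from h import *
plan(.588,-.262,.14,177.6)
c=eyes.camera("wrist");cv2.imwrite("pics/w29.png",c["frame"])
E
```

```text
time_s: 38.1
tool_pos: [0.56, 0.2525, 0.1585]
orientation: [[-0.989, -0.148, -0.001], [-0.148, 0.989, -0.0], [0.001, -0.0, -1.0]]
ft_force: [0.4, 0.3, -0.9]
finger_gap: 0.406
time_s: 38.35
tool_pos: [0.5613, 0.2529, 0.1767]
orientation: [[-0.989, -0.148, 0.002], [-0.148, 0.989, 0.001], [-0.002, 0.0, -1.0]]
ft_force: [-0.3, 0.4, -1.9]
finger_gap: 0.407
t 38.35 pos [0.5613 0.2529 0.1767] yaw -171.5 gap mm 37.8 F [-0.3  0.4 -1.9] j [ 0.34  0.19  1.5   0.    1.45 -1.38]
shift units [  1.659 -17.108   1.211] n>= 18.0
turn units 1.816
shift if turned first [ -1.608 -17.112   1.223]
```

View pics/w29.png

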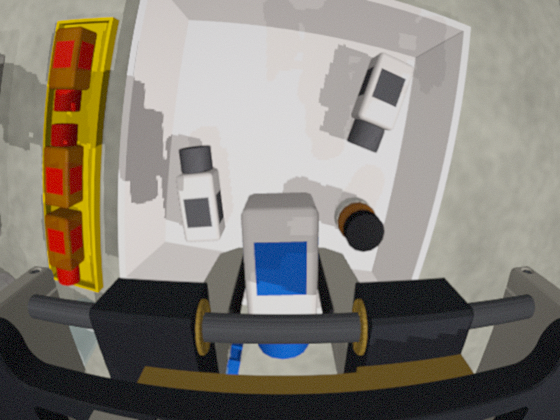

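```bash
python3 -m creep '[[30,0,0,0,0.91],[30,0,0,0,0.91],[30,-0.09,-0.95,0,0],[30,-0.09,-0.95,0,0],[30,-0.09,-0.95,0,0],[30,-0.09,-0.95,0,0],[30,-0.09,-0.95,0,0],[30,-0.09,-0.95,0,0],[30,-0.09,-0.95,0,0],[30,-0.09,-0.95,0,0],[30,-0.09,-0.95,0,0],[30,-0.09,-0.95,0,0]]' 30
python3 -m creep '[[30,-0.09,-0.95,0,0],[30,-0.09,-0.95,0,0],[30,-0.09,-0.95,0,0],[30,-0.09,-0.95,0,0],[30,-0.09,-0.95,0,0],[30,-0.09,-0.95,0,0],[30,-0.09,-0.95,0,0],[30,-0.09,-0.95,0,0],[30,0,0,0.6,0],[30,0,0,0.3,0],[30,0,0,0,0],[30,0,0,0,0]]' 30
python3 - <<'E'
from h import *
plan(.588,-.262,.0835,177.6)
c=eyes.camera("wrist");cv2.imwrite("pics/w30.png",c["frame"])
E
```

```text
time_s: 39.4
tool_pos: [0.5738, -0.0344, 0.1726]
orientation: [[-0.999, 0.042, -0.005], [0.042, 0.999, 0.001], [0.005, 0.001, -1.0]]
ft_force: [0.6, -0.9, -0.7]
finger_gap: 0.402
time_s: 40.4
tool_pos: [0.5859, -0.2603, 0.1459]
orientation: [[-0.999, 0.042, -0.005], [0.042, 0.999, 0.003], [0.005, 0.003, -1.0]]
ft_force: [0.6, 0.3, -1.2]
finger_gap: 0.406
t 40.4 pos [ 0.5859 -0.2603  0.1459] yaw 177.62 gap mm 37.7 F [ 0.6  0.3 -1.2] j [-0.5   0.29  1.44  0.    1.42 -2.03]
shift units [-0.081 -0.059  2.079] n>= 3.0
turn units 0.003
shift if turned first [-0.071 -0.054  2.08 ]
```

View pics/w30.png

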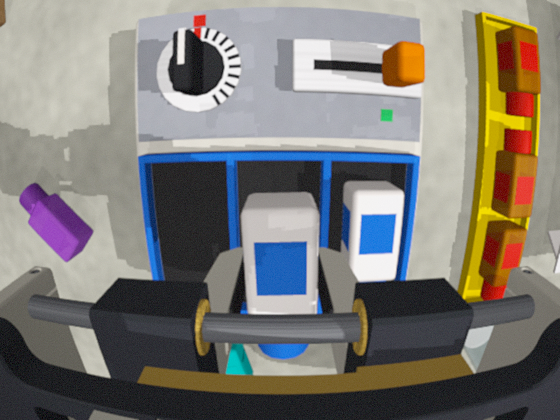

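```bash
python3 -m creep '[[30,0,-0.6,0,0],[30,0,-0.9,0,0],[30,0,-0.85,0,0],[30,0,0,0,0],[30,0,0,0.5,0],[30,0,0,0.5,0],[30,0,0,0,0],[30,0,0,0,0]]' 30
python3 - <<'E'
from h import *
plan(.585,-.332,.0835,177.6)
c=eyes.camera("wrist");cv2.imwrite("pics/w31.png",c["frame"])
E
```

```text
time_s: 41.12
tool_pos: [0.584, -0.3316, 0.1183]
orientation: [[-0.999, 0.042, -0.001], [0.042, 0.999, 0.001], [0.002, 0.001, -1.0]]
ft_force: [1.0, 0.1, 0.1]
finger_gap: 0.407
t 41.12 pos [ 0.584  -0.3316  0.1183] yaw 177.61 gap mm 37.8 F [1.  0.1 0.1] j [-0.59  0.38  1.38  0.    1.38 -2.12]
shift units [-0.034 -0.012  1.159] n>= 2.0
turn units 0.002
shift if turned first [-0.032 -0.011  1.159]
```

View pics/w31.png

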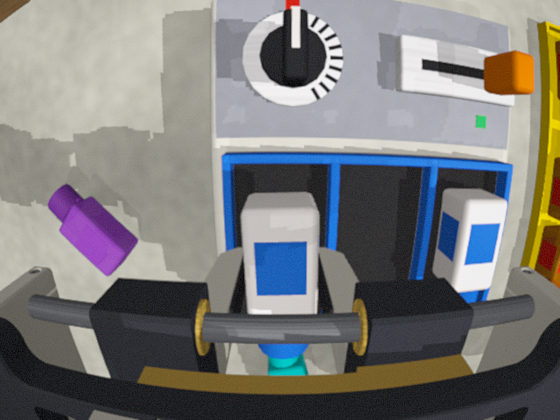

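```bash
python3 -m creep '[[30,-0.03,0,0.4,0],[30,0,0,0.3,0],[30,0,0,0.2,0],[30,0,0,0.13,0],[30,0,0,0.08,0],[30,0,0,0,0],[30,0,0,0,0]]' 30
python3 - <<'E'
from h import *
plan(.585,-.332,.0835,177.6)
E
```

```text
time_s: 41.75
tool_pos: [0.5855, -0.3325, 0.0855]
orientation: [[-0.999, 0.042, 0.0], [0.042, 0.999, -0.0], [-0.0, -0.0, -1.0]]
ft_force: [0.8, 0.2, -2.0]
finger_gap: 0.406
t 41.75 pos [ 0.5855 -0.3325  0.0855] yaw 177.58 gap mm 37.7 F [ 0.8  0.2 -2. ] j [-0.59  0.42  1.4   0.    1.33 -2.12]
shift units [0.016 0.015 0.066] n>= 1.0
turn units -0.004
shift if turned first [0.016 0.015 0.066]
```

```bash
python3 -m creep '[[30,0,0,0.1,0],[30,0,0,0,0],[30,0,0,0,0]]' 30
python3 -m creep '[[57,0,0,0,0],[57,0,0,0,0],[57,0,0,0,0],[57,0,0,0,0],[57,0,0,-0.8,0],[57,0,0,-1,0],[57,0,0,-1,0],[57,0,0,-0.6,0],[57,0,0,0,0],[57,0,0,0,0]]' 30
python3 - <<'E'
from h import *
plan(.470,-.1713,.20,177.6)
c=eyes.camera("wrist");cv2.imwrite("pics/w32.png",c["frame"])
E
```

```text
time_s: 42.0
tool_pos: [0.5861, -0.3329, 0.0841]
orientation: [[-0.999, 0.042, 0.002], [0.042, 0.999, -0.001], [-0.002, -0.001, -1.0]]
ft_force: [-2.1, 1.4, 5.6]
finger_gap: 0.406
time_s: 42.83
tool_pos: [0.5862, -0.333, 0.1859]
orientation: [[-0.999, 0.042, 0.003], [0.042, 0.999, -0.002], [-0.003, -0.002, -1.0]]
ft_force: [-0.4, 0.3, -0.4]
finger_gap: 0.614
t 42.83 pos [ 0.5862 -0.333   0.1859] yaw 177.58 gap mm 57.1 F [-0.4  0.3 -0.4] j [-0.59  0.34  1.3   0.    1.49 -2.12]
shift units [ 4.097  5.22  -0.488] n>= 6.0
turn units -0.004
shift if turned first [ 4.096  5.222 -0.469]
```

View pics/w32.png

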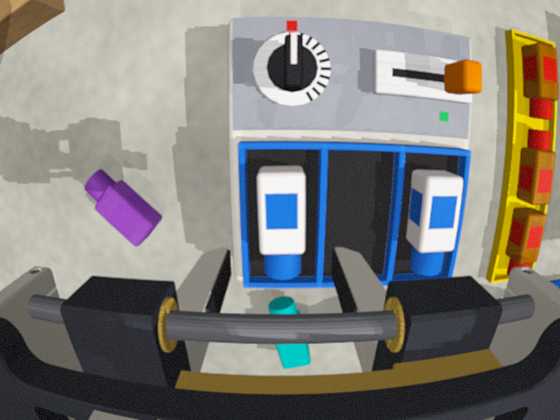

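```bash
python3 -m creep '[[50,0.68,0.87,0,0],[50,0.68,0.87,0,0],[50,0.68,0.87,0,0],[50,0.68,0.87,0,0],[50,0.68,0.87,0,0],[50,0.68,0.87,0,0],[50,0,0,0.5,0],[50,0,0,0,0],[50,0,0,0,0]]' 25
python3 - <<'E'
from h import *
plan(.470,-.1713,.0868,177.6)
c=eyes.camera("wrist");cv2.imwrite("pics/w33.png",c["frame"])
E
```

```text
time_s: 43.63
tool_pos: [0.4683, -0.1701, 0.1672]
orientation: [[-0.999, 0.042, -0.004], [0.042, 0.999, 0.002], [0.004, 0.001, -1.0]]
ft_force: [-0.5, -0.6, 1.3]
finger_gap: 0.539
t 43.63 pos [ 0.4683 -0.1701  0.1672] yaw 177.6 gap mm 50.1 F [-0.5 -0.6  1.3] j [-0.45 -0.11  1.83 -0.    1.43 -1.98]
shift units [-0.068 -0.041  2.681] n>= 3.0
turn units 0.001
shift if turned first [-0.058 -0.037  2.681]
```

View pics/w33.png

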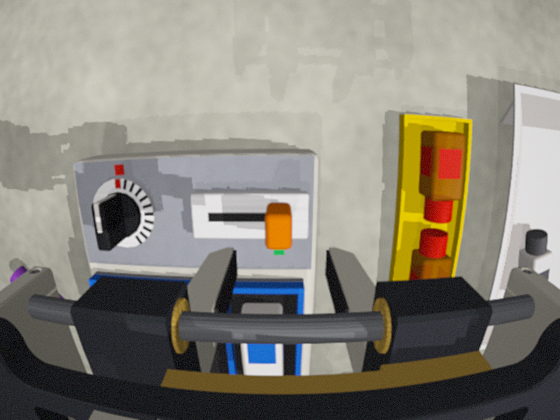

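```bash
python3 -m creep '[[50,-0.06,-0.02,0.8,0],[50,0,0,0.8,0],[50,0,0,0.6,0],[50,0,0,0.4,0],[50,0,0,0,0],[50,0,0,0,0],[10,0,0,0,0],[10,0,0,0,0],[10,0,0,0,0],[10,0,0,0,0],[10,0,0,0,0],[10,0,0,0,0]]' 30
python3 -m creep '[[10,0,0,0,0],[10,0,0,0,0],[10,0,-0.25,0,0],[10,0,-0.3,0,0],[10,0,-0.3,0,0],[10,0,-0.3,0,0],[10,0,-0.3,0,0],[10,0,0,0,0],[10,0,0,0,0]]' 35
python3 -c "
from h import *
plan()"
```

```text
time_s: 44.68
tool_pos: [0.4719, -0.172, 0.0921]
orientation: [[-0.999, 0.042, 0.001], [0.042, 0.999, -0.001], [-0.001, -0.001, -1.0]]
ft_force: [0.3, -2.1, 2.8]
finger_gap: 0.211
time_s: 45.43
tool_pos: [0.47, -0.2157, 0.0921]
orientation: [[-0.999, 0.043, 0.001], [0.043, 0.999, -0.001], [-0.001, -0.001, -1.0]]
ft_force: [-0.8, -2.3, 5.1]
finger_gap: 0.212
t 45.43 pos [ 0.47   -0.2157  0.0921] yaw 177.53 gap mm 19.7 F [-0.8 -2.3  5.1] j [-0.53  0.    1.86 -0.    1.28 -2.06]
shift units [0. 0. 0.] n>= 0.0
```

```bash
python3 -m creep '[[10,0,-0.1,0,0],[10,0,-0.1,0,0],[10,0,-0.1,0,0],[10,0,0,0,0]]' 35
python3 -c "
from h import *
plan()"
python3 -m creep '[[10,0,-0.1,0,0],[10,0,-0.1,0,0],[10,0,0,0,0]]' 35
python3 -c "
from h import *
plan()
c=eyes.camera('wrist');cv2.imwrite('pics/w34.png',c['frame'])"
```

```text
time_s: 45.77
tool_pos: [0.4698, -0.2222, 0.0921]
orientation: [[-0.999, 0.042, 0.001], [0.042, 0.999, 0.004], [-0.001, 0.004, -1.0]]
ft_force: [-2.0, 9.9, 10.7]
finger_gap: 0.216
t 45.77 pos [ 0.4698 -0.2222  0.0921] yaw 177.58 gap mm 20.1 F [-2.   9.9 10.7] j [-0.54  0.01  1.85  0.    1.28 -2.07]
shift units [0. 0. 0.] n>= 0.0
time_s: 46.02
tool_pos: [0.4697, -0.2227, 0.092]
orientation: [[-0.999, 0.041, -0.0], [0.041, 0.999, 0.013], [0.001, 0.013, -1.0]]
ft_force: [-1.4, 34.0, 22.3]
finger_gap: 0.213
t 46.02 pos [ 0.4697 -0.2227  0.092 ] yaw 177.66 gap mm 19.8 F [-1.4 34.  22.3] j [-0.55  0.02  1.84  0.01  1.29 -2.08]
shift units [0. 0. 0.] n>= 0.0
```

View pics/w34.png

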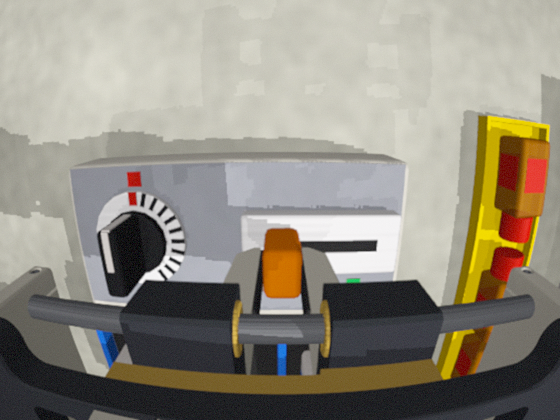

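```bash
python3 -m creep '[[50,0,0,0,0],[50,0,0,0,0],[50,0,0,0,0],[50,0,0,0,0],[50,0,0,-0.6,0],[50,0,0,-1,0],[50,0,0,-1,0],[50,0,0,-1,0],[50,0,0,-1,0],[50,1,0,0,0],[50,1,0,0,0],[50,0,0,0,0]]' 25
python3 - <<'E'
from h import *
plan()
c=eyes.camera("wrist");cv2.imwrite("pics/w35.png",c["frame"])
c=eyes.camera("top");cv2.imwrite("pics/t35.png",c["frame"]);cv2.imwrite("pics/t35c.png",cv2.resize(c["frame"][185:300,280:385],None,fx=5,fy=5,interpolation=2))
c=eyes.camera("side");cv2.imwrite("pics/s35.png",c["frame"])
E
```

```text
time_s: 47.07
tool_pos: [0.4056, -0.2273, 0.229]
orientation: [[-0.999, 0.043, -0.002], [0.043, 0.999, 0.0], [0.002, 0.0, -1.0]]
ft_force: [0.1, 0.6, 0.2]
finger_gap: 0.533
t 47.07 pos [ 0.4056 -0.2273  0.229 ] yaw 177.51 gap mm 49.6 F [0.1 0.6 0.2] j [-0.62 -0.25  1.83 -0.    1.56 -2.15]
shift units [0. 0. 0.] n>= 0.0
```

View pics/w35.png

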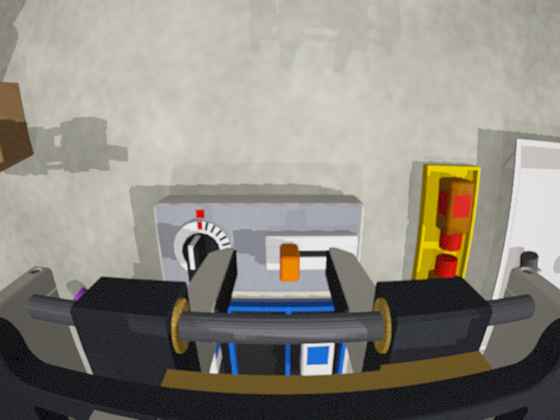

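View pics/t35.png

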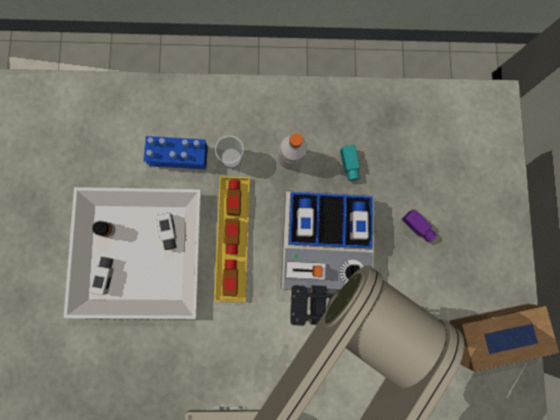

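View pics/s35.png

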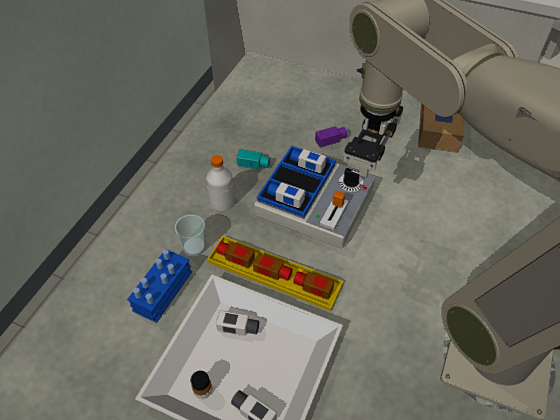

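```bash
python3 -m creep '[[50,-1,1,0,0],[50,-1,1,0,0],[50,-1,1,-0.5,0],[50,-1,1,0,0],[50,0,0,0,0],[50,0,0,0,0]]' 25
python3 - <<'E'
from h import *
plan()
c=eyes.camera("wrist");cv2.imwrite("pics/w36.png",c["frame"])
c=eyes.camera("top");cv2.imwrite("pics/t36.png",cv2.resize(c["frame"][185:300,280:385],None,fx=5,fy=5,interpolation=2))
E
```

```text
time_s: 47.72
tool_pos: [0.5316, -0.1143, 0.2423]
orientation: [[-0.999, 0.038, -0.001], [0.038, 0.999, 0.001], [0.001, 0.001, -1.0]]
ft_force: [0.1, 0.2, -0.1]
finger_gap: 0.537
t 47.72 pos [ 0.5316 -0.1143  0.2423] yaw 177.81 gap mm 49.9 F [ 0.1  0.2 -0.1] j [-0.31 -0.03  1.61  0.    1.56 -1.84]
shift units [0. 0. 0.] n>= 0.0
```

View pics/w36.png

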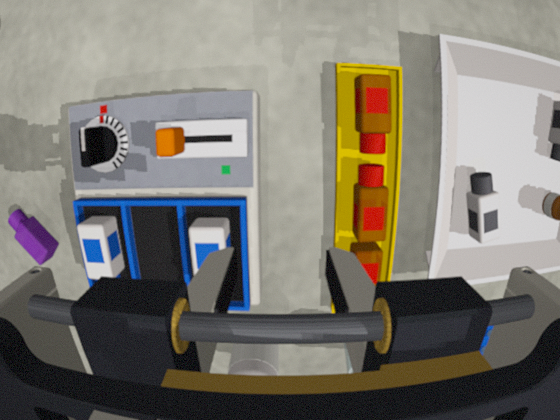

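View pics/t36.png

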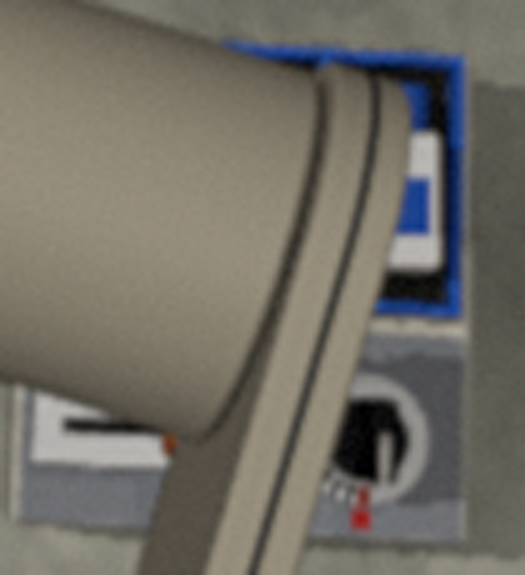

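```bash
python3 -c "
from cell import r
print(r.finish_job())"
```

```text
the job is handed in; nothing more can be done
None
```

The job is handed in, and every step was carried out in the order asked, at about 48 s of robot time.

- **Making it safe:** I turned the dial from about 1.7 rad until the pointer stood at the red mark, then slid the lock to its locked end stop, felt at about 30 N.
- **Bottles:** The three red-capped bottles lie flat, end to end, in the yellow tray. Only two blue-capped bottles were present. They lie flat in lanes 1 and 3. The two grey-capped bottles and the jar are still in the tub.
- **Releasing:** I slid the lock back to its released end stop, felt at about 34 N. It moved 51 mm by the tool reading, against a nominal 50 mm.

**Last checks:** The final top, side and wrist pictures showed the red bottles in the tray, the blue bottles in their lanes and the lock at the released end of its slot. They also showed the reagent bottle, beaker, tube rack and look-alikes where they had been. I checked the dial by eye in the wrist pictures and it stayed at the mark to within about 2°.

**Disagreement:** The first slide to the locked stop measured only 45 mm, so the lock apparently did not start fully at its released stop. I saw no bottle knocked and no grip slip. No check failed.

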